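# Renew the relays, shut the relay box and torque its clamp screw

## Task

Clear the worn relays out of the relay box's sockets into the scrap tray, and plug every new relay standing on the bench fully home into a socket of its own. Then gently close the hinged cover until the two halves meet edge to edge, and only then turn the wrench on the clamp screw clockwise (seen from above) until it clicks over, stop at once, and let go of it with the screw left tight. Leave the pliers, the reel and the battery holder where they lie.

Things in the scene. Friction and masses are not known exactly. Their poses are not given: they have to be found in the camera images.
- box: Base half of the relay box, fixed to the bench: open grey plastic shell 150 (x) x 230 (y) x 45 mm, walls 4 mm. Origin: centre of its underside on the bench; +x points to the hinged side, +y along the row of sockets. Inside stands a black socket block 66 (x) x 196 (y) mm whose top is 30 mm above the bench. All its points have the axes of the box.
- hole0 (a point): Socket 0 (-y end of the row, spacing 62 mm): centre of the mouth of a rectangular hole 41 (x) x 49 (y) mm, 18 mm deep, with a 2 mm chamfer, level with the top of the socket block. A relay's 16 mm foot fits with 1.5 mm to spare on each side; fully home its shoulder rests on the block and its origin is 16 mm below this point, its y axis along the box's y axis.
- hole1 (a point): Socket 1 (middle of the row, spacing 62 mm): centre of the mouth of a rectangular hole 41 (x) x 49 (y) mm, 18 mm deep, with a 2 mm chamfer, level with the top of the socket block. A relay's 16 mm foot fits with 1.5 mm to spare on each side; fully home its shoulder rests on the block and its origin is 16 mm below this point, its y axis along the box's y axis.
- hole2 (a point): Socket 2 (+y end of the row, spacing 62 mm): centre of the mouth of a rectangular hole 41 (x) x 49 (y) mm, 18 mm deep, with a 2 mm chamfer, level with the top of the socket block. A relay's 16 mm foot fits with 1.5 mm to spare on each side; fully home its shoulder rests on the block and its origin is 16 mm below this point, its y axis along the box's y axis.
- hinge (a point): Middle of the hinge line of the cover, along the box's y axis, 45 mm above the bench at the box's +x edge.
- cover (a joint): Cover angle in rad about the hinge: 0 = shut, edge to edge on the base; it starts open beyond upright, 1.75 to 1.95. A friction hinge holds it at any angle; moving it takes about 2 to 5 N at the tab. The cover is a shell 150 x 230 mm and 47 mm deep.
- cover_tab (a point): Middle of the steel tab on the cover's free edge, 176 mm from the hinge line. The tab is a plate 46 mm long (radially, from 150 to 196 mm), 70 mm wide along the hinge direction and 10 mm thick; its inner face lies in the rim plane. Beside it, the cover's front wall rises 47 mm above the rim plane on the outer side. With the cover open the tab stands up as a fin on its near top edge.
- screw_axis (a point): Point on the vertical axis of the clamp screw and of the wrench, on the -y side of the box, 85 mm above the bench, at the height of the wrench handle.
- screw (a joint): Angle of the clamp screw in rad, grows clockwise seen from above. Starts at 0 to 0.45 and turns with about 0.5 N m of friction (stays where left) to a hard stop at 1.5, where it is tight. Its steel dog then lies over the cover's lug. At 0 the wrench handle points 0.25 rad clockwise from the box's +x axis, so at value q (wrench joint at 0) it points 0.25+q rad clockwise from it.
- wrench (a joint): Break-over angle in rad of the wrench handle relative to the screw, about the same axis, clockwise positive; 0 = not broken. It stays at 0 until the torque reaches about 1.6 N m (11 N at the grip), which happens only with the screw at its stop; then it clicks: the torque falls to about two thirds of that by 0.15 rad as the handle gives way. It counts as clicked above 0.06 and over-turned above 0.2 rad. A spring takes the handle back to 0 when it is eased back or let go.
- wrench_grip (a point): Centre of the wrench grip: 140 mm from the screw axis, 85 mm above the bench. The handle is a horizontal black cylinder 25 mm in diameter running from 85 to 190 mm from the axis; the wrench is captive on the screw.
- new0: New relay, all of one pattern and interchangeable: white plastic body 46 (x) x 54 (y) x 34 mm (z) over a black block plug foot 38 (x) x 46 (y) x 16 mm that is 2 mm slimmer at its last 4 mm; 50 mm tall overall, about 150 g, with the weight low down. Origin: centre of the underside of the foot, z up when standing. It may go in either way round (half turn). Starts standing upright on the bench to the left of the box; may be absent (2 or 3 are present).
- new1: New relay, all of one pattern and interchangeable: white plastic body 46 (x) x 54 (y) x 34 mm (z) over a black block plug foot 38 (x) x 46 (y) x 16 mm that is 2 mm slimmer at its last 4 mm; 50 mm tall overall, about 150 g, with the weight low down. Origin: centre of the underside of the foot, z up when standing. It may go in either way round (half turn). Starts standing upright on the bench to the left of the box; may be absent (2 or 3 are present).
- new2: New relay, all of one pattern and interchangeable: white plastic body 46 (x) x 54 (y) x 34 mm (z) over a black block plug foot 38 (x) x 46 (y) x 16 mm that is 2 mm slimmer at its last 4 mm; 50 mm tall overall, about 150 g, with the weight low down. Origin: centre of the underside of the foot, z up when standing. It may go in either way round (half turn). Starts standing upright on the bench to the left of the box; may be absent (2 or 3 are present).
- old0: Worn relay, all of one pattern and interchangeable: white plastic body 46 (x) x 54 (y) x 34 mm (z) over a black block plug foot 38 (x) x 46 (y) x 16 mm that is 2 mm slimmer at its last 4 mm; 50 mm tall overall, about 150 g, with the weight low down. Origin: centre of the underside of the foot, z up when standing. It may go in either way round (half turn). Starts plugged fully home in socket 0; may be absent (1 or 2 are present).
- old1: Worn relay, all of one pattern and interchangeable: white plastic body 46 (x) x 54 (y) x 34 mm (z) over a black block plug foot 38 (x) x 46 (y) x 16 mm that is 2 mm slimmer at its last 4 mm; 50 mm tall overall, about 150 g, with the weight low down. Origin: centre of the underside of the foot, z up when standing. It may go in either way round (half turn). Starts plugged fully home in socket 1; may be absent (1 or 2 are present).
- old2: Worn relay, all of one pattern and interchangeable: white plastic body 46 (x) x 54 (y) x 34 mm (z) over a black block plug foot 38 (x) x 46 (y) x 16 mm that is 2 mm slimmer at its last 4 mm; 50 mm tall overall, about 150 g, with the weight low down. Origin: centre of the underside of the foot, z up when standing. It may go in either way round (half turn). Starts plugged fully home in socket 2; may be absent (1 or 2 are present).
- tray: Scrap tray: dark steel open tray 150 (x) x 140 (y) x 35 mm with 4 mm walls and floor, 0.6 kg, loose. Origin: centre of its underside. A worn relay may stand or lie in it.
- pliers: Bystander to be left alone: pliers with red handles, about 170 mm long, lying flat, 12 mm high.
- spool: Bystander to be left alone: reel, 60 mm diameter, 44 mm high, standing.
- batteries: Bystander to be left alone: battery holder 62 x 110 x 26 mm lying flat.

How it is judged:
By the outcome, as a careful person would: the job done as asked, in the order asked, and still so for the second after the job is handed in, with the robot touching nothing.
Of new0, new1, new2 only 2 to 3 are there at a start; the rules pass over those that are not, and their reading is None.
Of old0, old1, old2 only 1 to 2 are there at a start; the rules pass over those that are not, and their reading is None.
At some moment in a run one of new0, new1, new2, tray may be knocked a few centimetres aside while the robot is not near it.
It also fails if it takes over 210 s, if anything falls off the work surface, if the arm or the gripper's body presses on something with over 40 N, if the wrist force passes 120 N, or if a joint passes its speed limit or range.

## Robot

A 7-joint arm with a two-finger parallel gripper is mounted at the origin on the work surface. World frame = base frame: x ahead of the robot, y to its left, z up, the work surface at z = 0. Lengths are in mm, angles in rad, forces in N, time in s.
With the tool pointing down it reaches from about 425 to 950 mm from the base axis. Payload 4.7 kg.
Tool frame: the origin (TCP) lies at the very end of the fingers, on their centre line; the grasp point (between the pads) lies 19 mm behind it; z points along the fingers, y is the line along which they close (so a half turn about z gives the same grasp; the last joint's range is limited). The gripper opens to 85 mm and grips with 20 to 120 N. Pads are 22 mm wide; open, the fingers measure 114 mm over their backs; the gripper's body (76 mm by 85 mm) begins 54 mm behind the grasp point. The pads swing forward as they close: fully open they stand 13 mm farther back than shut.
Start: joints at [-1.234, 0.469, -0.049, 1.532, 0.024, 1.141, -0.082], TCP at [241.406, 630.374, 231.335] pointing down, gripper open.
Joint ranges: [-2.59, 2.59], [-0.33, 1.99], [-1.39, 1.29], [0.1, 2.45], [-1.04, 4.18], [0.21, 1.99], [-2.66, 2.66]. Speed limits (rad/s): [2.57, 2.57, 3.14, 3.14, 3.14, 3.14, 3.14].

## Interface

Orientations are given as a unit quaternion [x, y, z, w].
In Python, from cell import sensors, cams, finish_job gives the robot as it stands. The module is installed in compiled form; this text tells all that it offers.
- The arm moves only by the tool jog_arm, never from a script. Its argument "moves" is a list of rows, each an object of numbers: "rx", "ry", "rz": the turn, a rotation vector about the tool's x, y, z scaled (see below); "dx", "dy", "dz": the shift along the tool's x, y, z scaled (see below); "claw": the opening, from 0 (shut) to 1 (fully open). A call has 1 to 12 rows; each row is the pose to reach, as a shift and turn from the pose commanded when the call began, along the tool's axes at that moment; what a row does not reach only later rows make up. The controller multiplies each number of a shift by 10 cm and each number of a turn by 2 rad. A row lasts 1/12 s, in which the tool goes at most 41.7 mm and 7.16 degrees, less where a joint would pass 70% of its speed; a pose out of reach is approached as far as the arm can. A call with a number of a shift or a turn outside -1 to 1 is refused whole. A call with a gripper value outside its range is refused whole. The fingers move at their own pace and stop on an object; "force" is the grip in N (left out, the last holds). Time passes only in rows, so rows that repeat a pose let the fingers close. It gives the time, the measured TCP pose, the force, the opening and the grip force at its end, in the units of the state.
- sensors.get_state(): the state, without advancing time (a new reading comes with each control period).
- cams.capture(name): name is "side" or "top" or "wrist"; returns a dict with "color" (420x560x3 uint8, blue, green, red), "vfov" (degrees; the focal length in pixels is half the picture's height over the tangent of half this angle, whatever the lens; pixels are square), "cx", "cy" (the principal point, pixels), "xyz" and "rotation" of the camera in the world. Camera axes: x right, y up, looking along -z (the intrinsics and any distortion apply to the point x, -y, -z); pixel columns grow to the right and rows downward; lengths in mm; the calibration is good to about 2 mm. A picture is of the moment at which its call begins. There is no depth.
- finish_job(): hands the job in; it is judged then, once.
The state is a dict: "time": time; "joint_positions": joint angles; "qvel": joint speeds; "joint_efforts": joint torques, N m; "eef_pos": TCP position; "eef_rot": TCP orientation; "contact_force": force on the tool from outside, world axes, zero at the start; "ft_torque": the same for the moment, N m; "grip_width": opening from 0.0 (shut) to 1.0 (fully open); "grasp_force": force on a finger pad.
Only numpy, scipy, OpenCV 4.12 (cv2) and the standard library are available. Lean on these libraries where they do the work, as an engineer would, in place of code of your own. Each camera call takes 0.05 s, during which the arm holds its last target. There are 200 camera calls.

## Working session

There is one attempt and no reset: what is moved stays moved. The work goes in short steps, Python scripts to look and compute and a tool call to move; the robot and the scene stay as the last step left them, time stands still between calls to the robot, and variables do not carry over. Pictures are saved under pics/ and viewed, at most 15 in all, crops included, and the job is handed in when it is done.

Besides the shell and the picture viewer there is one more tool, called after "Request:" as name([rows], argument=value, ...), one row to a line, values as JSON. jog_arm: Moves the arm, as the interface text tells. Shifts and turns lie within -1 to 1; 1 stands for 10 cm of shift or 2 rad of turn. Its arguments: {"type":"object","properties":{"moves":{"type":"array","items":{"type":"object","properties":{"rx":{"type":"number"},"ry":{"type":"number"},"rz":{"type":"number"},"dx":{"type":"number"},"dy":{"type":"number"},"dz":{"type":"number"},"claw":{"type":"number"}}}},"force":{"type":"number"}},"required":["moves"]}

```bash
mkdir -p pics
python3 - <<'E'
from cell import sensors,cams
import cv2
print(sensors.get_state())
for n in("top","side"):
    c=cams.capture(n); cv2.imwrite(f"pics/{n}0.png",c["color"]); print(n,{k:v for k,v in c.items() if k!="color"})
E
```

```text
{'time': 0.0, 'joint_positions': array([-1.23390256,  0.46944486, -0.0485939 ,  1.53370995,  0.0241048 ,
        1.14100319, -0.08231446]), 'qvel': array([ 3.94616264e-04, -1.04748724e-04,  9.32607854e-04, -9.81340089e-04,
        5.40662671e-06,  5.72923916e-04,  1.99144334e-03]), 'joint_efforts': array([-6.62240909e-04, -5.10290945e+01, -4.67587577e-02, -2.37721342e+01,
        1.06898375e-02,  7.51146785e-03, -5.81001615e-06]), 'eef_pos': array([241.22100131, 629.78983299, 230.25233719]), 'eef_rot': array([ 1.81869667e-01,  9.83322147e-01, -9.79611930e-04, -1.41239135e-04]), 'contact_force': array([ 0.15319498, -0.3520732 , -0.30912566]), 'ft_torque': array([-0.03119613,  0.01326997,  0.02015266]), 'grasp_force': 0.0, 'grip_width': 1.00257809779687}
top {'vfov': 45.09580098444092, 'cx': 276.67702886870916, 'cy': 207.03692348250746, 'xyz': array([ 382.0140242 ,   69.75644032, 1235.62075969]), 'rotation': array([-0.03621431,  0.0394828 ,  0.71652805, -0.69549779])}
side {'vfov': 56.01886476485599, 'cx': 284.3965910844433, 'cy': 211.6578003571025, 'xyz': array([ 275.67591047, -899.59506763,  763.52553756]), 'rotation': array([ 0.46361831, -0.05724321, -0.09738203,  0.87880488])}
```

View pics/top0.png

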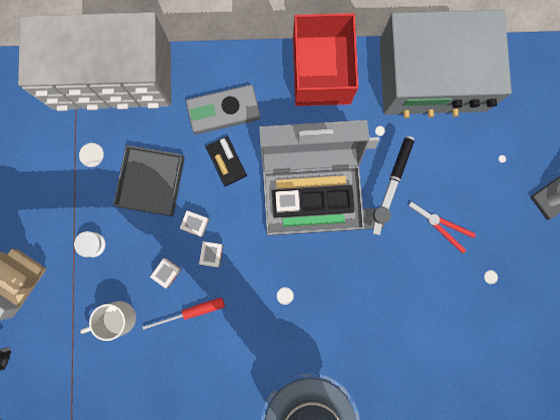

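View pics/side0.png

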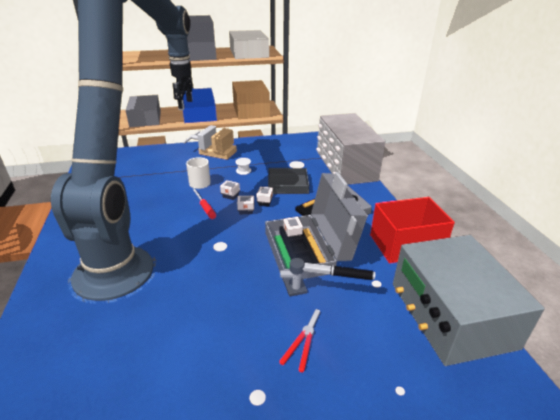

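```bash
cat > h.py <<'E'
from cell import sensors,cams
import cv2,numpy as np,json
from scipy.spatial.transform import Rotation as R
def cam(n,save=None):
    c=cams.capture(n)
    if save: cv2.imwrite("pics/"+save,c["color"])
    c["f"]=210/np.tan(np.radians(c["vfov"]/2)); c["R"]=R.from_quat(c["rotation"]).as_matrix(); return c
def w2p(c,P):
    q=(np.atleast_2d(P)-c["xyz"])@c["R"]; return np.c_[c["cx"]+c["f"]*q[:,0]/-q[:,2], c["cy"]-c["f"]*q[:,1]/-q[:,2]]
def p2w(c,p,z):
    p=np.atleast_2d(p).astype(float); d=np.c_[(p[:,0]-c["cx"])/c["f"],-(p[:,1]-c["cy"])/c["f"],-np.ones(len(p))]@c["R"].T
    return c["xyz"]+d*((z-c["xyz"][2])/d[:,2])[:,None]
def ortho(c,x0,x1,y0,y1,z,s):
    """up=+x, left=+y ; s px per mm"""
    P=np.array([[x1,y1,z],[x1,y0,z],[x0,y0,z],[x0,y1,z]],float); W,H=int((y1-y0)*s),int((x1-x0)*s)
    M=cv2.getPerspectiveTransform(w2p(c,P).astype(np.float32),np.float32([[0,0],[W,0],[W,H],[0,H]]))
    return cv2.warpPerspective(c["color"],M,(W,H),flags=cv2.INTER_CUBIC)
def rel(tgt,yaw=None,s=None):
    """jog numbers (dx,dy,dz,rz) to world TCP target, tool down. yaw= direction of tool y axis wanted in world (mod pi)"""
    s=s or sensors.get_state(); Rm=R.from_quat(s["eef_rot"]).as_matrix()
    d=Rm.T@(np.array(tgt)-s["eef_pos"])/100; o=dict(d=d.round(3))
    if yaw is not None:
        a=np.arctan2(Rm[1,1],Rm[0,1]); e=(yaw-a+np.pi/2)%np.pi-np.pi/2
        # world +z turn e => tool z (down) turn -e
        o["rz"]=round(-e/2,4)
    return o
E
python3 - <<'E'
from h import *
c=cam("top"); w=cam("wrist","w0.png")
print({k:v for k,v in w.items() if k!="color"})
print("robot base px",w2p(c,[0,0,0]))
for n,p,z in[("n0",(194,222),50),("n1",(210,253),50),("n2",(165,272),50),("old",(288,201),64),("tray",(149,181),0),("boxNW",(265,232),45),("axis",(382,214),85),("grip",(402,160),85),("pliers",(440,222),5),("tabTop",(316,132),220)]: print(n,p2w(c,p,z).round(0))
cv2.imwrite("pics/o1.png",ortho(c,330,700,-220,180,45,2))
E
```

```text
{'vfov': 67.61167154179222, 'cx': 279.6678167616817, 'cy': 208.65844509023628, 'xyz': array([162.92527015, 659.94571347, 373.71601085]), 'rotation': array([-0.13340265, -0.09056259,  0.5593064 ,  0.81312883]), 'f': np.float64(313.62514850470785), 'R': array([[ 0.35794954, -0.88541374, -0.29650401],
       [ 0.9337389 ,  0.33876017,  0.11564261],
       [-0.00194781, -0.31825155,  0.9480043 ]])}
robot base px [[309.63744125 424.03695066]]
n0 [[480. 258.  50.]]
n1 [[406. 221.  50.]]
n2 [[365. 326.  50.]]
old [[521.  36.  64.]]
tray [[589. 375.   0.]]
boxNW [[452.  92.  45.]]
axis [[ 482. -178.   85.]]
grip [[ 606. -230.   85.]]
pliers [[ 466. -335.    5.]]
tabTop [[644. -22. 220.]]
```

View pics/o1.png

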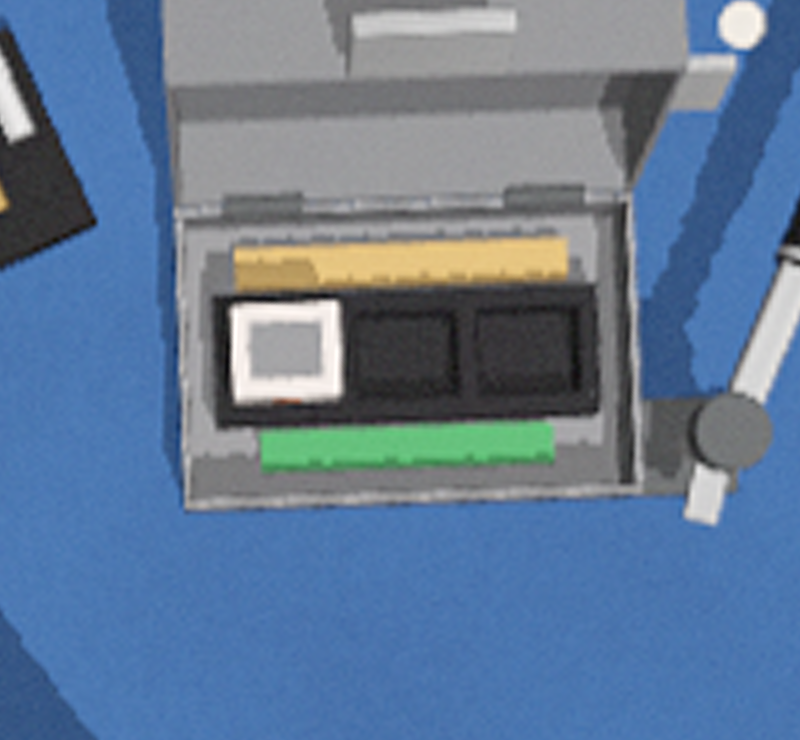

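View pics/w0.png

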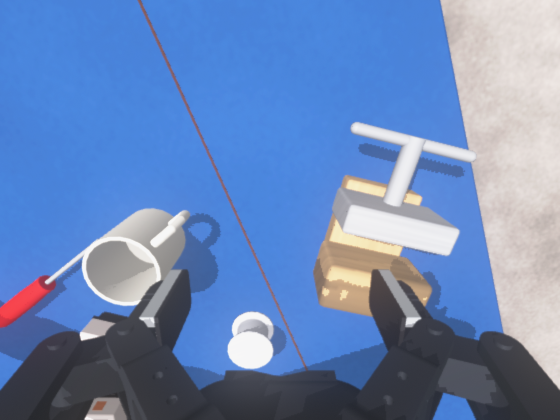

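Request:
jog_arm([
  {"rz": 0.58,"dz": 0.2,"claw": 1},
  {"rz": 0.58},
  {"rz": 0.58},
  {"rz": 0.58},
  {"rz": 0.58},
  {"rz": 0.58},
  {"rz": 0.58},
  {"rz": 0.58},
  {"rz": 0.58},
  {"rz": 0.58},
  {"rz": 0.58},
  {"rz": 0.58},
])

```text
validation failed for argument at $.mo...
```

Request:
jog_arm([
  {"dx": 0,"dy": 0,"dz": 0,"rx": 0,"ry": 0,"rz": 0.58,"claw": 1},
  {"dx": 0,"dy": 0,"dz": 0,"rx": 0,"ry": 0,"rz": 0.58,"claw": 1},
  {"dx": 0,"dy": 0,"dz": 0,"rx": 0,"ry": 0,"rz": 0.58,"claw": 1},
  {"dx": 0,"dy": 0,"dz": 0,"rx": 0,"ry": 0,"rz": 0.58,"claw": 1},
  {"dx": 0,"dy": 0,"dz": 0,"rx": 0,"ry": 0,"rz": 0.58,"claw": 1},
  {"dx": 0,"dy": 0,"dz": 0,"rx": 0,"ry": 0,"rz": 0.58,"claw": 1},
  {"dx": 0,"dy": 0,"dz": 0,"rx": 0,"ry": 0,"rz": 0.58,"claw": 1},
  {"dx": 0,"dy": 0,"dz": 0,"rx": 0,"ry": 0,"rz": 0.58,"claw": 1},
  {"dx": 0,"dy": 0,"dz": 0,"rx": 0,"ry": 0,"rz": 0.58,"claw": 1},
  {"dx": 0,"dy": 0,"dz": 0,"rx": 0,"ry": 0,"rz": 0.58,"claw": 1},
])

```text
time: 1.03
eef_pos: [241.2, 630.2, 231.0]
eef_rot: [0.693, 0.721, -0.0, 0.0]
contact_force: [-0.5, -0.3, 0.3]
grip_width: 1.002
grasp_force: 0.0
```

Request:
jog_arm([
  {"dx": -1,"dy": 0.4,"dz": 0,"rx": 0,"ry": 0,"rz": 0,"claw": 1},
  {"dx": -1,"dy": 0.4,"dz": 0,"rx": 0,"ry": 0,"rz": 0,"claw": 1},
  {"dx": -1,"dy": 0.4,"dz": 0,"rx": 0,"ry": 0,"rz": 0,"claw": 1},
])

```text
time: 1.28
eef_pos: [288.1, 528.2, 230.9]
eef_rot: [0.692, 0.722, -0.001, 0.001]
contact_force: [0.4, -0.2, -0.8]
grip_width: 0.998
grasp_force: 0.0
```

Request:
jog_arm([
  {"dx": -1,"dy": 0.4,"dz": 0,"rx": 0,"ry": 0,"rz": 0,"claw": 1},
  {"dx": -1,"dy": 0.4,"dz": 0,"rx": 0,"ry": 0,"rz": 0,"claw": 1},
  {"dx": -1,"dy": 0.4,"dz": 0,"rx": 0,"ry": 0,"rz": 0,"claw": 1},
])

```text
time: 1.53
eef_pos: [332.5, 429.5, 231.2]
eef_rot: [0.693, 0.721, -0.001, 0.001]
contact_force: [1.0, -0.3, 0.4]
grip_width: 0.997
grasp_force: 0.0
```

Request:
jog_arm([
  {"dx": -1,"dy": 0.4,"dz": 0,"rx": 0,"ry": 0,"rz": 0,"claw": 1},
  {"dx": -1,"dy": 0.4,"dz": 0,"rx": 0,"ry": 0,"rz": 0,"claw": 1},
  {"dx": -1,"dy": 0.4,"dz": 0,"rx": 0,"ry": 0,"rz": 0,"claw": 1},
])

```text
time: 1.78
eef_pos: [376.5, 331.4, 231.4]
eef_rot: [0.693, 0.721, -0.0, 0.001]
contact_force: [-0.0, -0.4, 0.2]
grip_width: 1.0
grasp_force: 0.0
```

Request:
jog_arm([
  {"dx": -1,"dy": 0.4,"dz": 0,"rx": 0,"ry": 0,"rz": 0,"claw": 1},
  {"dx": -1,"dy": 0.4,"dz": 0,"rx": 0,"ry": 0,"rz": 0,"claw": 1},
  {"dx": -1,"dy": 0.4,"dz": 0,"rx": 0,"ry": 0,"rz": 0,"claw": 1},
])

```text
time: 2.03
eef_pos: [420.6, 233.4, 231.5]
eef_rot: [0.693, 0.721, -0.0, 0.001]
contact_force: [0.4, 0.3, 0.1]
grip_width: 1.001
grasp_force: 0.0
```

Request:
jog_arm([
  {"dx": -1,"dy": 0.4,"dz": 0,"rx": 0,"ry": 0,"rz": 0,"claw": 1},
  {"dx": -1,"dy": 0.4,"dz": 0,"rx": 0,"ry": 0,"rz": 0,"claw": 1},
  {"dx": -1,"dy": 0.4,"dz": 0,"rx": 0,"ry": 0,"rz": 0,"claw": 1},
])

```text
time: 2.28
eef_pos: [464.9, 135.3, 231.6]
eef_rot: [0.693, 0.721, 0.0, 0.001]
contact_force: [-0.3, 0.7, -0.2]
grip_width: 1.002
grasp_force: 0.0
```

Request:
jog_arm([
  {"dx": -1,"dy": 0.4,"dz": 0,"rx": 0,"ry": 0,"rz": 0,"claw": 1},
  {"dx": -1,"dy": 0.4,"dz": 0,"rx": 0,"ry": 0,"rz": 0,"claw": 1},
  {"dx": -1,"dy": 0.4,"dz": 0,"rx": 0,"ry": 0,"rz": 0,"claw": 1},
])

```text
time: 2.53
eef_pos: [509.3, 37.1, 231.7]
eef_rot: [0.693, 0.721, 0.0, 0.001]
contact_force: [-0.4, 0.2, -0.4]
grip_width: 1.0
grasp_force: 0.0
```

Request:
jog_arm([
  {"dx": -1,"dy": 0.4,"dz": 0.5,"rx": 0,"ry": 0,"rz": 0,"claw": 1},
  {"dx": -1,"dy": 0.4,"dz": 0.5,"rx": 0,"ry": 0,"rz": 0,"claw": 1},
  {"dx": -1,"dy": 0.4,"dz": 0.5,"rx": 0,"ry": 0,"rz": 0,"claw": 1},
  {"dx": -1,"dy": 0.4,"dz": 0.5,"rx": 0,"ry": 0,"rz": 0,"claw": 1},
])

```text
time: 2.87
eef_pos: [552.3, -63.8, 178.9]
eef_rot: [0.695, 0.719, -0.003, 0.001]
contact_force: [0.1, -0.8, -0.1]
grip_width: 0.999
grasp_force: 0.0
```

Run:
```python
from h import *
print(sensors.get_state()["eef_pos"],sensors.get_state()["time"])
w=cam("wrist","w1.png"); o=ortho(w,430,620,-160,110,30,3); cv2.imwrite("pics/w1o.png",cv2.resize(o,(800,563)))
import pickle; pickle.dump(w,open("w1.pkl","wb"))
```

```text
[552.26367766 -63.80987995 178.94071192] 2.8667
```

View pics/w1.png

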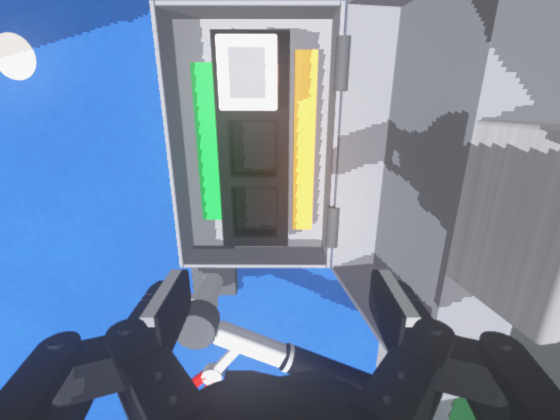

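Run:
```python
from h import *
import pickle; w=pickle.load(open("w1.pkl","rb"))
o=ortho(w,440,610,-150,90,30,3.3)
cv2.imwrite("pics/w1o.png",(255*np.clip(o/255.,0,1)**0.45).astype(np.uint8)); print(o.shape)
print("rim z45",p2w(w,[(181,269),(333,268),(152,3)],45).round(1).tolist())
print("old z64",p2w(w,[(219,36),(277,35),(277,110),(219,110)],64).round(1).tolist(), p2w(w,[(248,73)],64))
```

```text
(561, 792, 3)
rim z45 [[453.9, -142.5, 45.0], [605.5, -135.8, 45.0], [447.1, 86.9, 45.0]]
old z64 [[501.1, 63.0, 64.0], [543.4, 65.1, 64.0], [545.1, 12.9, 64.0], [499.6, 11.3, 64.0]] [[522.32058264  38.81495826  64.        ]]
```

View pics/w1o.png

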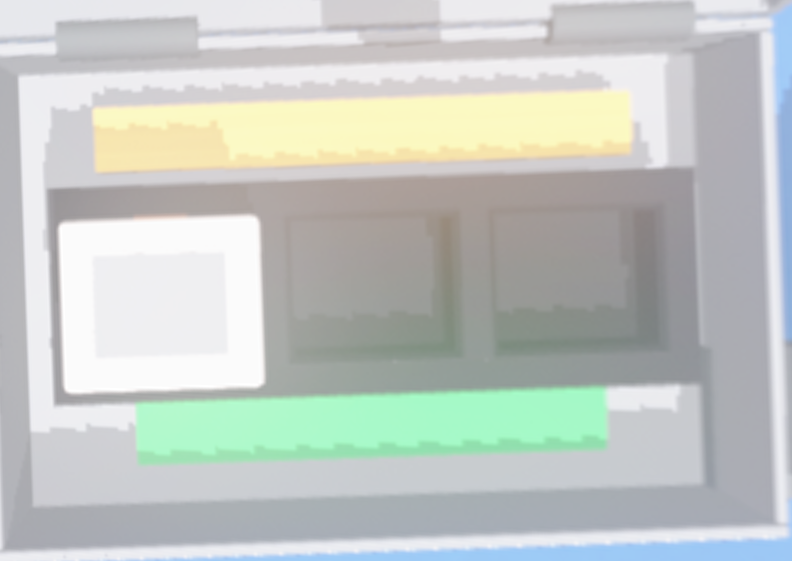

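Run:
```python
from h import *
import pickle; w=pickle.load(open("w1.pkl","rb")); t=cam("top"); 
def cen(c,lo,hi,box):
    h=cv2.cvtColor(c["color"],cv2.COLOR_BGR2HSV); m=cv2.inRange(h,lo,hi); k=np.zeros_like(m); x0,x1,y0,y1=box; k[y0:y1,x0:x1]=m[y0:y1,x0:x1]
    p=np.argwhere(k)[:,::-1]; r=cv2.minAreaRect(p.astype(np.float32)); return np.array(r[0]),r
for nm,lo,hi in(("green",(45,90,60),(85,255,255)),("yel",(12,70,100),(30,255,255))):
    a,ra=cen(w,lo,hi,(150,345,0,270)); b,rb=cen(t,lo,hi,(255,375,120,240)); print(nm,ra,rb)
    for z in (10,20,30,40,50): print(z,p2w(w,a,z)[0,:2].round(1),p2w(t,b,z)[0,:2].round(1))
print(rel([522,38.8,100],0.032))
```

```text
green ((205.95187377929688, 140.57054138183594), (158.39161682128906, 22.218957901000977), 86.14936065673828) ((300.501953125, 220.53114318847656), (8.483447074890137, 35.49324417114258), 86.42366790771484)
10 [476.  -19.5] [479.    5.2]
20 [478.3 -18.2] [478.2   5.7]
30 [480.6 -17. ] [477.4   6.3]
40 [482.9 -15.7] [476.6   6.8]
50 [485.2 -14.5] [475.8   7.3]
yel ((304.4855041503906, 138.96994018554688), (23.176523208618164, 180.29336547851562), 0.8550973534584045) ((299.8716125488281, 182.44554138183594), (9.231986999511719, 48.093658447265625), 86.42366790771484)
10 [572.2 -14.5] [572.6   3.5]
20 [571.4 -13.4] [571.   4.]
30 [570.7 -12.3] [569.5   4.6]
40 [569.9 -11.2] [567.9   5.1]
50 [569.1 -10.2] [566.4   5.6]
{'d': array([ 0.977, -0.26 ,  0.805]), 'rz': np.float64(0.0048)}
```

Request:
jog_arm([
  {"dx": 0.98,"dy": -0.26,"dz": 0.4,"rx": 0,"ry": 0,"rz": 0.005,"claw": 1},
  {"dx": 0.98,"dy": -0.26,"dz": 0.4,"rx": 0,"ry": 0,"rz": 0.005,"claw": 1},
  {"dx": 0.98,"dy": -0.26,"dz": 0.8,"rx": 0,"ry": 0,"rz": 0.005,"claw": 1},
  {"dx": 0.98,"dy": -0.26,"dz": 0.8,"rx": 0,"ry": 0,"rz": 0.005,"claw": 1},
  {"dx": 0.98,"dy": -0.26,"dz": 0.8,"rx": 0,"ry": 0,"rz": 0.005,"claw": 1},
  {"dx": 0.98,"dy": -0.26,"dz": 0.8,"rx": 0,"ry": 0,"rz": 0.005,"claw": 1},
])

```text
time: 3.47
eef_pos: [522.1, 41.9, 101.7]
eef_rot: [0.694, 0.72, 0.0, -0.0]
contact_force: [0.4, -0.3, 0.4]
grip_width: 0.997
grasp_force: 0.0
```

Run:
```python
from h import *
print(sensors.get_state()["eef_pos"],rel([522,38.8,38],0.032))
cam("wrist","w2.png")
```

```text
[522.09356392  41.8849188  101.6815145 ] {'d': array([-0.031, -0.002,  0.637]), 'rz': np.float64(0.003)}
```

View pics/w2.png

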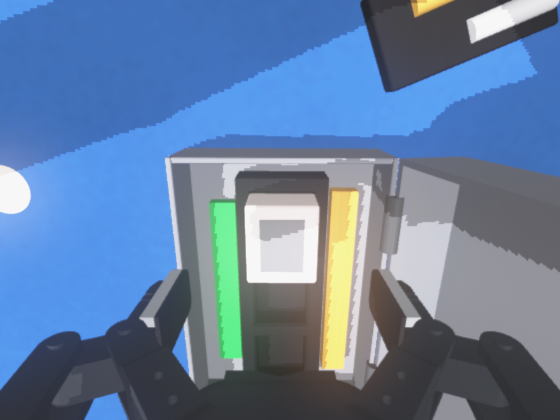

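Run:
```python
from h import *
w=cam("wrist"); print(p2w(w,[(246,206),(318,206),(316,282),(248,282),(282,243)],64).round(1))
```

```text
[[499.9  63.1  64. ]
 [543.8  64.7  64. ]
 [546.4  11.7  64. ]
 [501.3  10.1  64. ]
 [522.8  39.2  64. ]]
```

Request:
jog_arm([
  {"dx": -0.03,"dy": 0,"dz": 0.4,"rx": 0,"ry": 0,"rz": 0.003,"claw": 1},
  {"dx": -0.03,"dy": 0,"dz": 0.64,"rx": 0,"ry": 0,"rz": 0.003,"claw": 1},
  {"dx": -0.03,"dy": 0,"dz": 0.64,"rx": 0,"ry": 0,"rz": 0.003,"claw": 1},
  {"dx": -0.03,"dy": 0,"dz": 0.64,"rx": 0,"ry": 0,"rz": 0.003,"claw": 1},
])

```text
time: 3.9
eef_pos: [522.8, 36.5, 37.9]
eef_rot: [0.697, 0.717, -0.0, 0.0]
contact_force: [0.2, 0.7, 0.8]
grip_width: 1.001
grasp_force: 0.0
```

Request:
jog_arm([
  {"dx": 0,"dy": 0,"dz": 0,"rx": 0,"ry": 0,"rz": 0,"claw": 0.3},
  {"dx": 0,"dy": 0,"dz": 0,"rx": 0,"ry": 0,"rz": 0,"claw": 0.3},
  {"dx": 0,"dy": 0,"dz": 0,"rx": 0,"ry": 0,"rz": 0,"claw": 0.3},
  {"dx": 0,"dy": 0,"dz": 0,"rx": 0,"ry": 0,"rz": 0,"claw": 0.3},
  {"dx": 0,"dy": 0,"dz": 0,"rx": 0,"ry": 0,"rz": 0,"claw": 0.3},
  {"dx": 0,"dy": 0,"dz": 0,"rx": 0,"ry": 0,"rz": 0,"claw": 0.3},
  {"dx": 0,"dy": 0,"dz": 0,"rx": 0,"ry": 0,"rz": 0,"claw": 0.3},
  {"dx": 0,"dy": 0,"dz": 0,"rx": 0,"ry": 0,"rz": 0,"claw": 0.3},
], force=50)

```text
time: 4.57
eef_pos: [523.6, 37.6, 39.0]
eef_rot: [0.697, 0.717, 0.001, 0.001]
contact_force: [-1.1, -0.1, 7.0]
grip_width: 0.531
grasp_force: 51.1
```

Request:
jog_arm([
  {"dx": 0,"dy": 0,"dz": -0.2,"rx": 0,"ry": 0,"rz": 0,"claw": 0.3},
  {"dx": 0,"dy": 0,"dz": -0.4,"rx": 0,"ry": 0,"rz": 0,"claw": 0.3},
  {"dx": 0,"dy": 0,"dz": -0.7,"rx": 0,"ry": 0,"rz": 0,"claw": 0.3},
  {"dx": 0,"dy": 0,"dz": -1,"rx": 0,"ry": 0,"rz": 0,"claw": 0.3},
  {"dx": 0,"dy": 0,"dz": -1,"rx": 0,"ry": 0,"rz": 0,"claw": 0.3},
])

```text
time: 4.98
eef_pos: [526.2, 37.4, 143.0]
eef_rot: [0.697, 0.717, 0.005, 0.003]
contact_force: [1.1, -0.7, -1.2]
grip_width: 0.528
grasp_force: 53.9
```

Run:
```python
from h import *
print(sensors.get_state()["eef_pos"])
t=cam("top","t1.png"); cv2.imwrite("pics/t1o.png",ortho(t,300,700,150,480,50,1.45)); 
w=cam("wrist","w3.png")
```

```text
[526.20065564  37.39316864 142.98728069]
```

View pics/t1o.png

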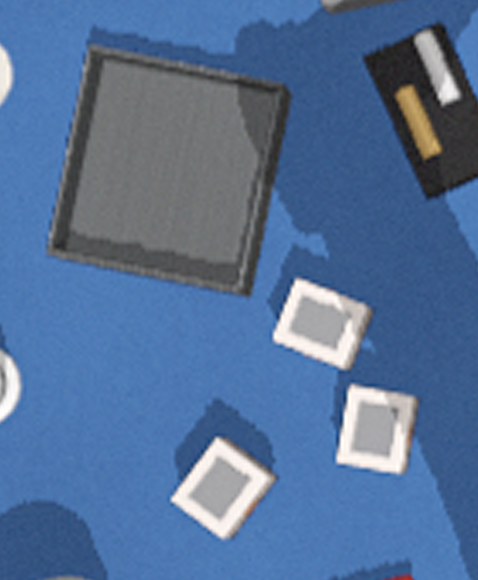

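Request:
jog_arm([
  {"dx": 0.83,"dy": 0.17,"dz": 0,"rx": 0,"ry": 0,"rz": 0,"claw": 0.3},
  {"dx": 0.83,"dy": 0.17,"dz": 0,"rx": 0,"ry": 0,"rz": 0,"claw": 0.3},
  {"dx": 0.83,"dy": 0.17,"dz": 0,"rx": 0,"ry": 0,"rz": 0,"claw": 0.3},
])

```text
time: 5.33
eef_pos: [536.8, 130.6, 135.9]
eef_rot: [0.693, 0.721, 0.001, -0.002]
contact_force: [0.0, 1.2, -1.0]
grip_width: 0.528
grasp_force: 53.9
```

Request:
jog_arm([
  {"dx": 0.83,"dy": 0.17,"dz": 0,"rx": 0,"ry": 0,"rz": 0,"claw": 0.3},
  {"dx": 0.83,"dy": 0.17,"dz": 0,"rx": 0,"ry": 0,"rz": 0,"claw": 0.3},
  {"dx": 0.83,"dy": 0.17,"dz": 0,"rx": 0,"ry": 0,"rz": 0,"claw": 0.3},
])

```text
time: 5.58
eef_pos: [550.6, 214.8, 135.5]
eef_rot: [0.692, 0.721, 0.001, -0.002]
contact_force: [-0.7, 1.7, -1.0]
grip_width: 0.525
grasp_force: 53.9
```

Request:
jog_arm([
  {"dx": 0.83,"dy": 0.17,"dz": 0,"rx": 0,"ry": 0,"rz": 0,"claw": 0.3},
  {"dx": 0.83,"dy": 0.17,"dz": 0,"rx": 0,"ry": 0,"rz": 0,"claw": 0.3},
  {"dx": 0.83,"dy": 0.17,"dz": 0,"rx": 0,"ry": 0,"rz": 0,"claw": 0.3},
])

```text
time: 5.83
eef_pos: [564.5, 298.5, 135.3]
eef_rot: [0.692, 0.721, 0.001, -0.002]
contact_force: [-0.7, 2.1, -2.2]
grip_width: 0.529
grasp_force: 53.9
```

Request:
jog_arm([
  {"dx": 0.83,"dy": 0.17,"dz": 0,"rx": 0,"ry": 0,"rz": 0,"claw": 0.3},
  {"dx": 0.83,"dy": 0.17,"dz": 0,"rx": 0,"ry": 0,"rz": 0,"claw": 0.3},
  {"dx": 0.83,"dy": 0.17,"dz": 0,"rx": 0,"ry": 0,"rz": 0,"claw": 0.3},
  {"dx": 0.83,"dy": 0.17,"dz": 0,"rx": 0,"ry": 0,"rz": 0,"claw": 0.3},
])

```text
time: 6.17
eef_pos: [578.5, 375.1, 134.7]
eef_rot: [0.694, 0.72, -0.001, -0.001]
contact_force: [0.4, -0.8, -1.6]
grip_width: 0.529
grasp_force: 53.9
```

Run:
```python
from h import *
print(sensors.get_state()["eef_pos"],rel([585,369,33],-0.1))
w=cam("wrist","w4.png")
```

```text
[578.48411097 375.0641676  134.73259771] {'d': array([-0.063,  0.066,  1.017]), 'rz': np.float64(0.068)}
```

View pics/w4.png

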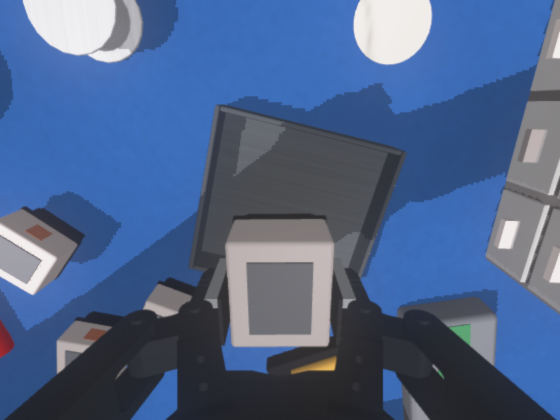

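Request:
jog_arm([
  {"dx": -0.06,"dy": 0.06,"dz": 0.4,"rx": 0,"ry": 0,"rz": 0.07,"claw": 0.3},
  {"dx": -0.06,"dy": 0.06,"dz": 0.7,"rx": 0,"ry": 0,"rz": 0.07,"claw": 0.3},
  {"dx": -0.06,"dy": 0.06,"dz": 0.85,"rx": 0,"ry": 0,"rz": 0.07,"claw": 0.3},
  {"dx": -0.06,"dy": 0.06,"dz": 1,"rx": 0,"ry": 0,"rz": 0.07,"claw": 0.3},
  {"dx": -0.06,"dy": 0.06,"dz": 1,"rx": 0,"ry": 0,"rz": 0.07,"claw": 0.3},
  {"dx": -0.06,"dy": 0.06,"dz": 1,"rx": 0,"ry": 0,"rz": 0.07,"claw": 0.3},
])

```text
time: 6.72
eef_pos: [587.0, 365.1, 37.3]
eef_rot: [0.745, 0.667, -0.0, -0.0]
contact_force: [0.7, -0.8, -1.1]
grip_width: 0.529
grasp_force: 53.9
```

Request:
jog_arm([
  {"dx": 0,"dy": 0,"dz": 0.02,"rx": 0,"ry": 0,"rz": 0,"claw": 0.3},
  {"dx": 0,"dy": 0,"dz": 0.02,"rx": 0,"ry": 0,"rz": 0,"claw": 0.8},
  {"dx": 0,"dy": 0,"dz": 0.02,"rx": 0,"ry": 0,"rz": 0,"claw": 0.8},
  {"dx": 0,"dy": 0,"dz": 0.02,"rx": 0,"ry": 0,"rz": 0,"claw": 0.8},
  {"dx": 0,"dy": 0,"dz": 0.02,"rx": 0,"ry": 0,"rz": 0,"claw": 0.8},
])

```text
time: 7.13
eef_pos: [587.4, 365.8, 36.3]
eef_rot: [0.745, 0.667, 0.001, 0.0]
contact_force: [-0.2, 0.3, 0.2]
grip_width: 0.798
grasp_force: 0.0
```

Request:
jog_arm([
  {"dx": 0,"dy": 0,"dz": -0.2,"rx": 0,"ry": 0,"rz": 0,"claw": 0.8},
  {"dx": 0,"dy": 0,"dz": -0.6,"rx": 0,"ry": 0,"rz": 0,"claw": 0.8},
  {"dx": 0,"dy": 0,"dz": -1,"rx": 0,"ry": 0,"rz": 0,"claw": 1},
  {"dx": 0,"dy": 0,"dz": -1,"rx": 0,"ry": 0,"rz": 0,"claw": 1},
])

```text
time: 7.47
eef_pos: [592.0, 367.4, 144.6]
eef_rot: [0.745, 0.667, 0.008, 0.001]
contact_force: [1.8, 0.0, 1.1]
grip_width: 0.996
grasp_force: 0.0
```

```bash
cat >> h.py <<'E'
def relays(t,z=50,roi=(300,540,180,420),s=2):
    """white-topped relays from a view rectified to plane z: centre, long-axis angle"""
    x0,x1,y0,y1=roi; o=ortho(t,*roi,z,s); hsv=cv2.cvtColor(o,cv2.COLOR_BGR2HSV)
    m=cv2.inRange(hsv,(0,0,110),(180,75,255)); m=cv2.morphologyEx(m,cv2.MORPH_OPEN,np.ones((5,5)))
    out=[]
    for k in cv2.findContours(m,cv2.RETR_EXTERNAL,cv2.CHAIN_APPROX_NONE)[0]:
        a=cv2.contourArea(k)/s/s
        if 1500<a<4500:
            r=cv2.minAreaRect(k); b=cv2.boxPoints(r); e=b[1]-b[0],b[2]-b[1]; L=max(e,key=lambda v:v@v)
            out.append(((x1-r[0][1]/s).__round__(1),(y1-r[0][0]/s).__round__(1),np.round(np.array(r[1])/s,1),round(float(np.arctan2(-L[0],-L[1])%np.pi),3)))
    return out,o
E
python3 - <<'E'
from h import *
print(sensors.get_state()["eef_pos"],sensors.get_state()["time"])
t=cam("top"); r,o=relays(t); print(*r,sep="\n"); cv2.imwrite("pics/t2.png",ortho(t,300,700,150,480,50,1.45))
E
```

```text
[591.95672206 367.35021795 144.59826699] 7.4667
(363.6, 326.0, array([51.5, 58.6]), 2.498)
(404.1, 220.2, array([49.4, 56.4]), 2.974)
(476.9, 257.9, array([59.6, 49.6]), 1.171)
```

View pics/t2.png

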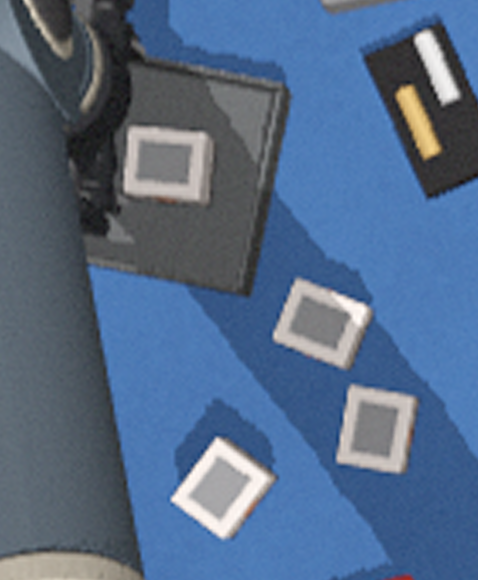

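Request:
jog_arm([
  {"dx": -0.61,"dy": -0.51,"dz": 0,"rx": 0,"ry": 0,"rz": 0,"claw": 1},
  {"dx": -0.61,"dy": -0.51,"dz": 0,"rx": 0,"ry": 0,"rz": 0,"claw": 1},
])

```text
time: 7.68
eef_pos: [528.6, 310.6, 134.4]
eef_rot: [0.745, 0.668, -0.0, 0.0]
contact_force: [-0.2, -1.1, -0.1]
grip_width: 1.004
grasp_force: 0.0
```

Request:
jog_arm([
  {"dx": -0.61,"dy": -0.51,"dz": 0.2,"rx": 0,"ry": 0,"rz": 0.145,"claw": 1},
  {"dx": -0.61,"dy": -0.51,"dz": 0.2,"rx": 0,"ry": 0,"rz": 0.145,"claw": 1},
  {"dx": -0.61,"dy": -0.51,"dz": 0.2,"rx": 0,"ry": 0,"rz": 0.145,"claw": 1},
  {"dx": -0.61,"dy": -0.51,"dz": 0.2,"rx": 0,"ry": 0,"rz": 0.145,"claw": 1},
  {"dx": -0.61,"dy": -0.51,"dz": 0.2,"rx": 0,"ry": 0,"rz": 0.145,"claw": 1},
])

```text
time: 8.1
eef_pos: [472.0, 255.9, 115.3]
eef_rot: [0.833, 0.553, 0.0, -0.0]
contact_force: [0.4, 0.7, 0.0]
grip_width: 1.001
grasp_force: 0.0
```

```bash
cat >> h.py <<'E'
def label(c,x,y,z=50,s=4,h=38):
    """grey label on top of the relay near (x,y): centre, size, long-axis angle"""
    o=cv2.cvtColor(ortho(c,x-h,x+h,y-h,y+h,z,s),cv2.COLOR_BGR2HSV)
    v=cv2.GaussianBlur(o[...,2],(5,5),0); best=None
    for th in range(90,235,5):
        m=cv2.inRange(o,(0,0,0),(180,90,255)); m[v>th]=0; m=cv2.morphologyEx(m,cv2.MORPH_OPEN,np.ones((7,7)))
        for k in cv2.findContours(m,cv2.RETR_EXTERNAL,cv2.CHAIN_APPROX_NONE)[0]:
            r=cv2.minAreaRect(k); a=cv2.contourArea(k); ra=r[1][0]*r[1][1]
            if 500<a/s/s<1300 and np.hypot(r[0][0]-h*s,r[0][1]-h*s)<20*s and (best is None or a/ra>best[0]): best=(a/ra,r,th)
    if best is None: return None
    f,r,th=best; b=cv2.boxPoints(r); L=max((b[1]-b[0],b[2]-b[1]),key=lambda q:q@q)
    return round(x+h-r[0][1]/s,1),round(y+h-r[0][0]/s,1),np.round(np.array(r[1])/s,1),round(float(np.arctan2(-L[0],-L[1])%np.pi),3),round(f,2),th
E
python3 - <<'E'
from h import *
w=cam("wrist"); print(label(w,477,258)); t=cam("top"); print(label(t,477,258)); print(label(t,404,220)); print(label(t,364,326))
s=sensors.get_state();print(s["eef_pos"]); L=label(w,477,258)
if L: print(rel([L[0],L[1],25],L[3]-np.pi/2))
E
```

```text
(475.8, 260.5, array([36.9, 28.3]), 1.188, 0.98, 210)
None
(404.2, 221.5, array([27.1, 34.5]), 2.954, 0.95, 150)
None
[473.16813066 256.78763864 115.71977223]
{'d': array([0.043, 0.009, 0.907]), 'rz': np.float64(-0.0081)}
```

Request:
jog_arm([
  {"dx": 0.043,"dy": 0.009,"dz": 0.3,"rx": 0,"ry": 0,"rz": -0.008,"claw": 1},
  {"dx": 0.043,"dy": 0.009,"dz": 0.6,"rx": 0,"ry": 0,"rz": -0.008,"claw": 1},
  {"dx": 0.043,"dy": 0.009,"dz": 0.8,"rx": 0,"ry": 0,"rz": -0.008,"claw": 1},
  {"dx": 0.043,"dy": 0.009,"dz": 0.9,"rx": 0,"ry": 0,"rz": -0.008,"claw": 1},
  {"dx": 0.043,"dy": 0.009,"dz": 0.9,"rx": 0,"ry": 0,"rz": -0.008,"claw": 1},
  {"dx": 0.043,"dy": 0.009,"dz": 0.9,"rx": 0,"ry": 0,"rz": -0.008,"claw": 1},
])

```text
time: 8.7
eef_pos: [475.5, 259.4, 25.5]
eef_rot: [0.829, 0.559, 0.0, 0.0]
contact_force: [0.4, 0.7, 0.7]
grip_width: 0.999
grasp_force: 0.0
```

Request:
jog_arm([
  {"dx": 0,"dy": 0,"dz": 0,"rx": 0,"ry": 0,"rz": 0,"claw": 0.3},
  {"dx": 0,"dy": 0,"dz": 0,"rx": 0,"ry": 0,"rz": 0,"claw": 0.3},
  {"dx": 0,"dy": 0,"dz": 0,"rx": 0,"ry": 0,"rz": 0,"claw": 0.3},
  {"dx": 0,"dy": 0,"dz": 0,"rx": 0,"ry": 0,"rz": 0,"claw": 0.3},
  {"dx": 0,"dy": 0,"dz": 0,"rx": 0,"ry": 0,"rz": 0,"claw": 0.3},
  {"dx": 0,"dy": 0,"dz": 0,"rx": 0,"ry": 0,"rz": 0,"claw": 0.3},
  {"dx": 0,"dy": 0,"dz": 0,"rx": 0,"ry": 0,"rz": 0,"claw": 0.3},
], force=50)

```text
time: 9.28
eef_pos: [475.6, 259.6, 26.7]
eef_rot: [0.829, 0.559, 0.001, -0.0]
contact_force: [0.0, 0.2, 6.6]
grip_width: 0.527
grasp_force: 52.4
```

Request:
jog_arm([
  {"dx": 0,"dy": 0,"dz": -0.3,"rx": 0,"ry": 0,"rz": 0,"claw": 0.3},
  {"dx": 0,"dy": 0,"dz": -0.7,"rx": 0,"ry": 0,"rz": 0,"claw": 0.3},
  {"dx": 0,"dy": 0,"dz": -1,"rx": 0,"ry": 0,"rz": 0,"claw": 0.3},
  {"dx": 0,"dy": 0,"dz": -1,"rx": 0,"ry": 0,"rz": 0,"claw": 0.3},
  {"dx": 0,"dy": 0,"dz": -1,"rx": 0,"ry": 0,"rz": 0,"claw": 0.3},
])

```text
time: 9.7
eef_pos: [475.2, 259.8, 127.0]
eef_rot: [0.829, 0.559, 0.002, -0.0]
contact_force: [0.5, 0.6, -2.0]
grip_width: 0.53
grasp_force: 52.2
```

Run:
```python
from h import *
s=sensors.get_state();print(s["eef_pos"],s["contact_force"]); e=s["eef_pos"]
w=cam("wrist"); L=label(w,e[0],e[1],z=e[2]+25); print(L)
Rm=R.from_quat(s["eef_rot"]).as_matrix()
print("label in tool",Rm.T@(np.array([L[0],L[1],e[2]+25])-e) if L else None)
print(rel([521.5,39,140],0.032))
```

```text
[475.15354751 259.82237161 126.98537412] [ 0.50536092  0.55997933 -1.97488552]
(np.float64(474.0), np.float64(262.1), array([37.4, 28.5]), 1.185, 0.97, 220)
label in tool [  1.77390687  -1.88912143 -24.99605444]
{'d': array([-1.863,  1.267, -0.148]), 'rz': np.float64(-0.2082)}
```

Request:
jog_arm([
  {"dx": -0.94,"dy": 0.64,"dz": 0,"rx": 0,"ry": 0,"rz": 0,"claw": 0.3},
  {"dx": -0.94,"dy": 0.64,"dz": 0,"rx": 0,"ry": 0,"rz": 0,"claw": 0.3},
  {"dx": -0.94,"dy": 0.64,"dz": 0,"rx": 0,"ry": 0,"rz": 0,"claw": 0.3},
])

```text
time: 10.0
eef_pos: [497.3, 144.7, 123.7]
eef_rot: [0.829, 0.559, -0.002, 0.0]
contact_force: [-0.3, -0.9, -0.9]
grip_width: 0.525
grasp_force: 52.1
```

Request:
jog_arm([
  {"dx": -0.94,"dy": 0.64,"dz": 0,"rx": 0,"ry": 0,"rz": -0.208,"claw": 0.3},
  {"dx": -0.94,"dy": 0.64,"dz": 0,"rx": 0,"ry": 0,"rz": -0.208,"claw": 0.3},
  {"dx": -0.94,"dy": 0.64,"dz": 0,"rx": 0,"ry": 0,"rz": -0.208,"claw": 0.3},
  {"dx": -0.94,"dy": 0.64,"dz": 0,"rx": 0,"ry": 0,"rz": -0.208,"claw": 0.3},
  {"dx": -0.94,"dy": 0.64,"dz": 0,"rx": 0,"ry": 0,"rz": -0.208,"claw": 0.3},
  {"dx": -0.94,"dy": 0.64,"dz": 0,"rx": 0,"ry": 0,"rz": -0.208,"claw": 0.3},
])

```text
time: 10.5
eef_pos: [521.2, 36.8, 123.8]
eef_rot: [0.697, 0.717, -0.001, -0.001]
contact_force: [-0.4, 1.2, -2.5]
grip_width: 0.528
grasp_force: 52.0
```

Run:
```python
from h import *
s=sensors.get_state();print(s["eef_pos"]); e=s["eef_pos"]
w=cam("wrist","w5.png"); L=label(w,e[0],e[1],z=e[2]+25); print(L)
print(rel([523.3,37.3,64],0.032))
```

```text
[521.24417173  36.80500184 123.77272474]
(np.float64(519.2), np.float64(39.7), array([28.5, 36.7]), 1.6, 0.97, 230)
{'d': array([-0.005,  0.021,  0.6  ]), 'rz': np.float64(-0.0005)}
```

Request:
jog_arm([
  {"dx": -0.002,"dy": 0.021,"dz": 0.3,"rx": 0,"ry": 0,"rz": 0,"claw": 0.3},
  {"dx": -0.002,"dy": 0.021,"dz": 0.5,"rx": 0,"ry": 0,"rz": 0,"claw": 0.3},
  {"dx": -0.002,"dy": 0.021,"dz": 0.6,"rx": 0,"ry": 0,"rz": 0,"claw": 0.3},
  {"dx": -0.002,"dy": 0.021,"dz": 0.6,"rx": 0,"ry": 0,"rz": 0,"claw": 0.3},
  {"dx": -0.002,"dy": 0.021,"dz": 0.6,"rx": 0,"ry": 0,"rz": 0,"claw": 0.3},
])

```text
time: 10.97
eef_pos: [524.3, 37.5, 64.9]
eef_rot: [0.696, 0.718, -0.001, -0.0]
contact_force: [0.9, 0.3, -2.1]
grip_width: 0.53
grasp_force: 52.0
```

Request:
jog_arm([
  {"dx": 0,"dy": 0,"dz": 0.03,"rx": 0,"ry": 0,"rz": 0,"claw": 0.3},
  {"dx": 0,"dy": 0,"dz": 0.06,"rx": 0,"ry": 0,"rz": 0,"claw": 0.3},
  {"dx": 0,"dy": 0,"dz": 0.09,"rx": 0,"ry": 0,"rz": 0,"claw": 0.3},
  {"dx": 0,"dy": 0,"dz": 0.12,"rx": 0,"ry": 0,"rz": 0,"claw": 0.3},
  {"dx": 0,"dy": 0,"dz": 0.12,"rx": 0,"ry": 0,"rz": 0,"claw": 0.3},
  {"dx": 0,"dy": 0,"dz": 0.12,"rx": 0,"ry": 0,"rz": 0,"claw": 0.3},
])

```text
time: 11.47
eef_pos: [524.6, 36.6, 53.3]
eef_rot: [0.696, 0.718, 0.0, -0.0]
contact_force: [0.8, 0.7, -1.6]
grip_width: 0.523
grasp_force: 52.0
```

Request:
jog_arm([
  {"dx": 0,"dy": 0,"dz": 0.03,"rx": 0,"ry": 0,"rz": 0,"claw": 0.3},
  {"dx": 0,"dy": 0,"dz": 0.06,"rx": 0,"ry": 0,"rz": 0,"claw": 0.3},
  {"dx": 0,"dy": 0,"dz": 0.08,"rx": 0,"ry": 0,"rz": 0,"claw": 0.3},
  {"dx": 0,"dy": 0,"dz": 0.1,"rx": 0,"ry": 0,"rz": 0,"claw": 0.3},
  {"dx": 0,"dy": 0,"dz": 0.12,"rx": 0,"ry": 0,"rz": 0,"claw": 0.3},
  {"dx": 0,"dy": 0,"dz": 0.12,"rx": 0,"ry": 0,"rz": 0,"claw": 0.3},
  {"dx": 0,"dy": 0,"dz": 0.12,"rx": 0,"ry": 0,"rz": 0,"claw": 0.3},
])

```text
time: 12.05
eef_pos: [524.6, 36.6, 41.2]
eef_rot: [0.696, 0.718, -0.0, -0.0]
contact_force: [-0.8, 0.3, -1.9]
grip_width: 0.528
grasp_force: 52.1
```

Request:
jog_arm([
  {"dx": 0,"dy": 0,"dz": 0.01,"rx": 0,"ry": 0,"rz": 0,"claw": 0.3},
  {"dx": 0,"dy": 0,"dz": 0.02,"rx": 0,"ry": 0,"rz": 0,"claw": 0.3},
  {"dx": 0,"dy": 0,"dz": 0.02,"rx": 0,"ry": 0,"rz": 0,"claw": 0.3},
])

```text
time: 12.3
eef_pos: [524.8, 36.6, 40.6]
eef_rot: [0.696, 0.718, 0.0, -0.0]
contact_force: [-3.7, -0.7, 11.5]
grip_width: 0.529
grasp_force: 53.5
```

Request:
jog_arm([
  {"dx": 0,"dy": 0,"dz": 0,"rx": 0,"ry": 0,"rz": 0,"claw": 0.85},
  {"dx": 0,"dy": 0,"dz": 0,"rx": 0,"ry": 0,"rz": 0,"claw": 0.85},
  {"dx": 0,"dy": 0,"dz": 0,"rx": 0,"ry": 0,"rz": 0,"claw": 0.85},
  {"dx": 0,"dy": 0,"dz": 0,"rx": 0,"ry": 0,"rz": 0,"claw": 0.85},
  {"dx": 0,"dy": 0,"dz": -0.3,"rx": 0,"ry": 0,"rz": 0,"claw": 0.85},
  {"dx": 0,"dy": 0,"dz": -0.6,"rx": 0,"ry": 0,"rz": 0,"claw": 0.85},
  {"dx": 0,"dy": 0,"dz": -1,"rx": 0,"ry": 0,"rz": 0,"claw": 1},
  {"dx": 0,"dy": 0,"dz": -1,"rx": 0,"ry": 0,"rz": 0,"claw": 1},
  {"dx": 0,"dy": 0,"dz": -1,"rx": 0,"ry": 0,"rz": 0,"claw": 1},
])

```text
time: 13.05
eef_pos: [526.2, 36.9, 141.3]
eef_rot: [0.696, 0.718, 0.002, 0.001]
contact_force: [-0.6, 0.3, -0.8]
grip_width: 1.001
grasp_force: 0.0
```

Run:
```python
from h import *
s=sensors.get_state();print(s["eef_pos"]); 
w=cam("wrist"); print(label(w,523,38,z=64))
t=cam("top"); print(relays(t)[0]); print(label(t,404,220))
print(rel([404.2,221.5,140],2.96-np.pi/2))
```

```text
[526.20670574  36.87826984 141.29683734]
(521.3, 38.1, array([56.9, 77. ]), 1.592, 0.28, 130)
[(383.3, 309.7, array([51.5, 58.1]), 2.488), (404.0, 219.9, array([50.4, 56.7]), 2.965)]
(405.0, 220.1, array([27.7, 35.1]), 2.967, 0.87, 180)
{'d': array([ 1.883, -1.139, -0.012]), 'rz': np.float64(-0.6789)}
```

Request:
jog_arm([
  {"dx": 0.94,"dy": -0.57,"dz": 0,"rx": 0,"ry": 0,"rz": 0,"claw": 1},
  {"dx": 0.94,"dy": -0.57,"dz": 0,"rx": 0,"ry": 0,"rz": 0,"claw": 1},
  {"dx": 0.94,"dy": -0.57,"dz": 0,"rx": 0,"ry": 0,"rz": 0,"claw": 1},
])

```text
time: 13.4
eef_pos: [461.4, 130.9, 137.3]
eef_rot: [0.696, 0.719, -0.002, -0.002]
contact_force: [0.0, -0.2, 0.1]
grip_width: 0.999
grasp_force: 0.0
```

Request:
jog_arm([
  {"dx": 0.94,"dy": -0.57,"dz": 0.2,"rx": 0,"ry": 0,"rz": -0.68,"claw": 1},
  {"dx": 0.94,"dy": -0.57,"dz": 0.2,"rx": 0,"ry": 0,"rz": -0.68,"claw": 1},
  {"dx": 0.94,"dy": -0.57,"dz": 0.2,"rx": 0,"ry": 0,"rz": -0.68,"claw": 1},
  {"dx": 0.94,"dy": -0.57,"dz": 0.2,"rx": 0,"ry": 0,"rz": -0.68,"claw": 1},
  {"dx": 0.94,"dy": -0.57,"dz": 0.2,"rx": 0,"ry": 0,"rz": -0.68,"claw": 1},
  {"dx": 0.94,"dy": -0.57,"dz": 0.2,"rx": 0,"ry": 0,"rz": -0.68,"claw": 1},
  {"dx": 0.94,"dy": -0.57,"dz": 0.2,"rx": 0,"ry": 0,"rz": -0.68,"claw": 1},
  {"dx": 0.94,"dy": -0.57,"dz": 0.2,"rx": 0,"ry": 0,"rz": -0.68,"claw": 1},
  {"dx": 0.94,"dy": -0.57,"dz": 0.2,"rx": 0,"ry": 0,"rz": -0.68,"claw": 1},
  {"dx": 0.94,"dy": -0.57,"dz": 0.2,"rx": 0,"ry": 0,"rz": -0.68,"claw": 1},
  {"dx": 0.94,"dy": -0.57,"dz": 0.2,"rx": 0,"ry": 0,"rz": -0.68,"claw": 1},
  {"dx": 0.94,"dy": -0.57,"dz": 0.2,"rx": 0,"ry": 0,"rz": -0.68,"claw": 1},
])

```text
time: 14.4
eef_pos: [403.8, 220.4, 117.8]
eef_rot: [0.089, 0.996, -0.001, -0.001]
contact_force: [0.3, -0.5, -0.5]
grip_width: 0.996
grasp_force: 0.0
```

Run:
```python
from h import *
s=sensors.get_state();print(s["eef_pos"]); 
w=cam("wrist"); L=label(w,404,220); print(L)
if L: print(rel([L[0],L[1],25],L[3]-np.pi/2))
```

```text
[403.75808455 220.37049632 117.76582861]
(403.4, 221.9, array([28.1, 36.2]), 2.962, 0.97, 230)
{'d': array([0.006, 0.016, 0.929]), 'rz': np.float64(-0.0013)}
```

Request:
jog_arm([
  {"dx": 0.006,"dy": 0.016,"dz": 0.3,"rx": 0,"ry": 0,"rz": 0,"claw": 1},
  {"dx": 0.006,"dy": 0.016,"dz": 0.6,"rx": 0,"ry": 0,"rz": 0,"claw": 1},
  {"dx": 0.006,"dy": 0.016,"dz": 0.8,"rx": 0,"ry": 0,"rz": 0,"claw": 1},
  {"dx": 0.006,"dy": 0.016,"dz": 0.93,"rx": 0,"ry": 0,"rz": 0,"claw": 1},
  {"dx": 0.006,"dy": 0.016,"dz": 0.93,"rx": 0,"ry": 0,"rz": 0,"claw": 1},
  {"dx": 0.006,"dy": 0.016,"dz": 0.93,"rx": 0,"ry": 0,"rz": 0,"claw": 1},
])

```text
time: 14.95
eef_pos: [403.8, 222.2, 25.4]
eef_rot: [0.091, 0.996, -0.001, -0.001]
contact_force: [-0.0, -0.3, -0.2]
grip_width: 0.997
grasp_force: 0.0
```

Request:
jog_arm([
  {"dx": 0,"dy": 0,"dz": 0,"rx": 0,"ry": 0,"rz": 0,"claw": 0.3},
  {"dx": 0,"dy": 0,"dz": 0,"rx": 0,"ry": 0,"rz": 0,"claw": 0.3},
  {"dx": 0,"dy": 0,"dz": 0,"rx": 0,"ry": 0,"rz": 0,"claw": 0.3},
  {"dx": 0,"dy": 0,"dz": 0,"rx": 0,"ry": 0,"rz": 0,"claw": 0.3},
  {"dx": 0,"dy": 0,"dz": 0,"rx": 0,"ry": 0,"rz": 0,"claw": 0.3},
  {"dx": 0,"dy": 0,"dz": 0,"rx": 0,"ry": 0,"rz": 0,"claw": 0.3},
  {"dx": 0,"dy": 0,"dz": 0,"rx": 0,"ry": 0,"rz": 0,"claw": 0.3},
], force=50)

```text
time: 15.53
eef_pos: [405.2, 223.2, 27.4]
eef_rot: [0.09, 0.996, 0.001, 0.001]
contact_force: [-0.9, -0.4, 6.8]
grip_width: 0.527
grasp_force: 51.9
```

Request:
jog_arm([
  {"dx": 0,"dy": 0,"dz": -0.3,"rx": 0,"ry": 0,"rz": 0,"claw": 0.3},
  {"dx": 0,"dy": 0,"dz": -0.7,"rx": 0,"ry": 0,"rz": 0,"claw": 0.3},
  {"dx": 0,"dy": 0,"dz": -1,"rx": 0,"ry": 0,"rz": 0,"claw": 0.3},
  {"dx": 0,"dy": 0,"dz": -1,"rx": 0,"ry": 0,"rz": 0,"claw": 0.3},
  {"dx": 0,"dy": 0,"dz": -1,"rx": 0,"ry": 0,"rz": 0,"claw": 0.3},
])

```text
time: 15.95
eef_pos: [405.4, 223.4, 128.0]
eef_rot: [0.09, 0.996, 0.002, 0.002]
contact_force: [0.3, 0.4, -1.3]
grip_width: 0.526
grasp_force: 52.2
```

Run:
```python
from h import *
s=sensors.get_state();print(s["eef_pos"],s["contact_force"]); e=s["eef_pos"]
w=cam("wrist"); L=label(w,e[0],e[1],z=e[2]+25); print(L)
Rm=R.from_quat(s["eef_rot"]).as_matrix()
print("label in tool",Rm.T@(np.array([L[0],L[1],e[2]+25])-e) if L else None)
print(rel([525,-24.8,125],0.032))
```

```text
[405.36209939 223.41451912 128.02175847] [ 0.2734924   0.40754591 -1.2606124 ]
(np.float64(402.3), np.float64(224.1), array([28.5, 37.1]), 2.958, 0.95, 225)
label in tool [  3.06340994   0.21853236 -25.00828063]
{'d': array([-1.631, -2.219,  0.014]), 'rz': np.float64(0.6795)}
```

Request:
jog_arm([
  {"dx": -0.54,"dy": -0.74,"dz": 0,"rx": 0,"ry": 0,"rz": 0,"claw": 0.3},
  {"dx": -0.54,"dy": -0.74,"dz": 0,"rx": 0,"ry": 0,"rz": 0,"claw": 0.3},
  {"dx": -0.54,"dy": -0.74,"dz": 0,"rx": 0,"ry": 0,"rz": 0,"claw": 0.3},
])

```text
time: 16.25
eef_pos: [445.5, 133.7, 124.9]
eef_rot: [0.094, 0.996, -0.002, -0.0]
contact_force: [0.4, -0.1, -0.6]
grip_width: 0.533
grasp_force: 52.2
```

Request:
jog_arm([
  {"dx": -0.54,"dy": -0.74,"dz": 0,"rx": 0,"ry": 0,"rz": 0,"claw": 0.3},
  {"dx": -0.54,"dy": -0.74,"dz": 0,"rx": 0,"ry": 0,"rz": 0,"claw": 0.3},
  {"dx": -0.54,"dy": -0.74,"dz": 0,"rx": 0,"ry": 0,"rz": 0,"claw": 0.3},
])

```text
time: 16.5
eef_pos: [485.7, 50.6, 125.1]
eef_rot: [0.094, 0.996, -0.002, -0.0]
contact_force: [0.4, -0.7, -1.1]
grip_width: 0.526
grasp_force: 52.1
```

Request:
jog_arm([
  {"dx": -0.55,"dy": -0.74,"dz": 0,"rx": 0,"ry": 0,"rz": 0.68,"claw": 0.3},
  {"dx": -0.55,"dy": -0.74,"dz": 0,"rx": 0,"ry": 0,"rz": 0.68,"claw": 0.3},
  {"dx": -0.55,"dy": -0.74,"dz": 0,"rx": 0,"ry": 0,"rz": 0.68,"claw": 0.3},
  {"dx": -0.55,"dy": -0.74,"dz": 0,"rx": 0,"ry": 0,"rz": 0.68,"claw": 0.3},
  {"dx": -0.55,"dy": -0.74,"dz": 0,"rx": 0,"ry": 0,"rz": 0.68,"claw": 0.3},
  {"dx": -0.55,"dy": -0.74,"dz": 0,"rx": 0,"ry": 0,"rz": 0.68,"claw": 0.3},
  {"dx": -0.55,"dy": -0.74,"dz": 0,"rx": 0,"ry": 0,"rz": 0.68,"claw": 0.3},
  {"dx": -0.55,"dy": -0.74,"dz": 0,"rx": 0,"ry": 0,"rz": 0.68,"claw": 0.3},
  {"dx": -0.55,"dy": -0.74,"dz": 0,"rx": 0,"ry": 0,"rz": 0.68,"claw": 0.3},
  {"dx": -0.55,"dy": -0.74,"dz": 0,"rx": 0,"ry": 0,"rz": 0.68,"claw": 0.3},
  {"dx": -0.55,"dy": -0.74,"dz": 0,"rx": 0,"ry": 0,"rz": 0.68,"claw": 0.3},
  {"dx": -0.55,"dy": -0.74,"dz": 0,"rx": 0,"ry": 0,"rz": 0.68,"claw": 0.3},
])

```text
time: 17.5
eef_pos: [523.8, -24.8, 124.5]
eef_rot: [0.697, 0.717, -0.002, -0.001]
contact_force: [-0.2, 0.3, -1.9]
grip_width: 0.528
grasp_force: 52.1
```

Run:
```python
from h import *
s=sensors.get_state();print(s["eef_pos"]); e=s["eef_pos"]
w=cam("wrist"); L=label(w,e[0],e[1],z=e[2]+25); print(L, L[1]-e[1])
print(rel([526,-25.4,66],0.032))
```

```text
[523.84954541 -24.76837475 124.49378368]
(np.float64(521.8), np.float64(-22.9), array([28.7, 36.7]), 1.597, 0.97, 225) 1.8683747536683875
{'d': array([-0.007,  0.022,  0.587]), 'rz': np.float64(0.0005)}
```

Request:
jog_arm([
  {"dx": 0.004,"dy": 0.021,"dz": 0.3,"rx": 0,"ry": 0,"rz": 0,"claw": 0.3},
  {"dx": 0.004,"dy": 0.021,"dz": 0.5,"rx": 0,"ry": 0,"rz": 0,"claw": 0.3},
  {"dx": 0.004,"dy": 0.021,"dz": 0.58,"rx": 0,"ry": 0,"rz": 0,"claw": 0.3},
  {"dx": 0.004,"dy": 0.021,"dz": 0.58,"rx": 0,"ry": 0,"rz": 0,"claw": 0.3},
  {"dx": 0.004,"dy": 0.021,"dz": 0.58,"rx": 0,"ry": 0,"rz": 0,"claw": 0.3},
])

```text
time: 17.97
eef_pos: [527.1, -24.8, 68.1]
eef_rot: [0.696, 0.718, -0.0, -0.0]
contact_force: [0.0, 0.4, -1.6]
grip_width: 0.531
grasp_force: 52.1
```

Request:
jog_arm([
  {"dx": 0,"dy": 0,"dz": 0.03,"rx": 0,"ry": 0,"rz": 0,"claw": 0.3},
  {"dx": 0,"dy": 0,"dz": 0.06,"rx": 0,"ry": 0,"rz": 0,"claw": 0.3},
  {"dx": 0,"dy": 0,"dz": 0.09,"rx": 0,"ry": 0,"rz": 0,"claw": 0.3},
  {"dx": 0,"dy": 0,"dz": 0.12,"rx": 0,"ry": 0,"rz": 0,"claw": 0.3},
  {"dx": 0,"dy": 0,"dz": 0.12,"rx": 0,"ry": 0,"rz": 0,"claw": 0.3},
  {"dx": 0,"dy": 0,"dz": 0.12,"rx": 0,"ry": 0,"rz": 0,"claw": 0.3},
])

```text
time: 18.47
eef_pos: [527.2, -24.4, 56.2]
eef_rot: [0.696, 0.718, 0.0, -0.0]
contact_force: [0.0, 0.0, -0.9]
grip_width: 0.526
grasp_force: 52.1
```

Request:
jog_arm([
  {"dx": 0,"dy": -0.006,"dz": 0.03,"rx": 0,"ry": 0,"rz": 0,"claw": 0.3},
  {"dx": 0,"dy": -0.006,"dz": 0.06,"rx": 0,"ry": 0,"rz": 0,"claw": 0.3},
  {"dx": 0,"dy": -0.006,"dz": 0.06,"rx": 0,"ry": 0,"rz": 0,"claw": 0.3},
])

```text
time: 18.72
eef_pos: [526.2, -24.3, 49.7]
eef_rot: [0.696, 0.718, -0.0, -0.0]
contact_force: [-0.3, -1.1, -1.2]
grip_width: 0.528
grasp_force: 52.1
```

Request:
jog_arm([
  {"dx": 0,"dy": 0,"dz": 0.02,"rx": 0,"ry": 0,"rz": 0,"claw": 0.3},
  {"dx": 0,"dy": 0,"dz": 0.04,"rx": 0,"ry": 0,"rz": 0,"claw": 0.3},
  {"dx": 0,"dy": 0,"dz": 0.06,"rx": 0,"ry": 0,"rz": 0,"claw": 0.3},
  {"dx": 0,"dy": 0,"dz": 0.08,"rx": 0,"ry": 0,"rz": 0,"claw": 0.3},
  {"dx": 0,"dy": 0,"dz": 0.08,"rx": 0,"ry": 0,"rz": 0,"claw": 0.3},
  {"dx": 0,"dy": 0,"dz": 0.08,"rx": 0,"ry": 0,"rz": 0,"claw": 0.3},
])

```text
time: 19.22
eef_pos: [526.6, -24.4, 42.1]
eef_rot: [0.696, 0.718, -0.0, -0.0]
contact_force: [-0.7, 0.9, -1.5]
grip_width: 0.528
grasp_force: 52.1
```

Now seat it, release and check the remaining relay.

Request:
jog_arm([
  {"dx": 0,"dy": 0,"dz": 0.01,"rx": 0,"ry": 0,"rz": 0,"claw": 0.3},
  {"dx": 0,"dy": 0,"dz": 0.02,"rx": 0,"ry": 0,"rz": 0,"claw": 0.3},
  {"dx": 0,"dy": 0,"dz": 0.025,"rx": 0,"ry": 0,"rz": 0,"claw": 0.3},
  {"dx": 0,"dy": 0,"dz": 0.025,"rx": 0,"ry": 0,"rz": 0,"claw": 0.3},
])

```text
time: 19.55
eef_pos: [526.9, -24.4, 41.4]
eef_rot: [0.696, 0.718, 0.001, -0.001]
contact_force: [-3.5, 0.9, 13.7]
grip_width: 0.527
grasp_force: 54.0
```

Request:
jog_arm([
  {"dx": 0,"dy": 0,"dz": 0,"rx": 0,"ry": 0,"rz": 0,"claw": 0.85},
  {"dx": 0,"dy": 0,"dz": 0,"rx": 0,"ry": 0,"rz": 0,"claw": 0.85},
  {"dx": 0,"dy": 0,"dz": 0,"rx": 0,"ry": 0,"rz": 0,"claw": 0.85},
  {"dx": 0,"dy": 0,"dz": 0,"rx": 0,"ry": 0,"rz": 0,"claw": 0.85},
  {"dx": 0,"dy": 0,"dz": -0.3,"rx": 0,"ry": 0,"rz": 0,"claw": 0.85},
  {"dx": 0,"dy": 0,"dz": -0.6,"rx": 0,"ry": 0,"rz": 0,"claw": 0.85},
  {"dx": 0,"dy": 0,"dz": -1,"rx": 0,"ry": 0,"rz": 0,"claw": 1},
  {"dx": 0,"dy": 0,"dz": -1,"rx": 0,"ry": 0,"rz": 0,"claw": 1},
  {"dx": 0,"dy": 0,"dz": -1,"rx": 0,"ry": 0,"rz": 0,"claw": 1},
])

```text
time: 20.3
eef_pos: [528.3, -24.3, 141.7]
eef_rot: [0.696, 0.718, 0.002, 0.001]
contact_force: [0.0, 0.8, -0.5]
grip_width: 0.999
grasp_force: 0.0
```

Run:
```python
from h import *
s=sensors.get_state();print(s["eef_pos"]); 
t=cam("top"); r=relays(t)[0]; print(r)
print(rel([r[0][0],r[0][1],135],r[0][3]-np.pi/2))
```

```text
[528.25036021 -24.34980374 141.68650822]
[(383.3, 309.7, array([51.6, 58. ]), 2.486)]
{'d': array([ 3.382, -1.33 ,  0.052]), 'rz': np.float64(-0.4419)}
```

Request:
jog_arm([
  {"dx": 0.85,"dy": -0.33,"dz": 0,"rx": 0,"ry": 0,"rz": 0,"claw": 1},
  {"dx": 0.85,"dy": -0.33,"dz": 0,"rx": 0,"ry": 0,"rz": 0,"claw": 1},
  {"dx": 0.85,"dy": -0.33,"dz": 0,"rx": 0,"ry": 0,"rz": 0,"claw": 1},
])

```text
time: 20.6
eef_pos: [487.1, 65.6, 137.4]
eef_rot: [0.693, 0.721, -0.002, -0.003]
contact_force: [-0.0, -0.4, -0.6]
grip_width: 1.0
grasp_force: 0.0
```

Request:
jog_arm([
  {"dx": 0.85,"dy": -0.33,"dz": 0,"rx": 0,"ry": 0,"rz": 0,"claw": 1},
  {"dx": 0.85,"dy": -0.33,"dz": 0,"rx": 0,"ry": 0,"rz": 0,"claw": 1},
  {"dx": 0.85,"dy": -0.33,"dz": 0,"rx": 0,"ry": 0,"rz": 0,"claw": 1},
])

```text
time: 20.85
eef_pos: [451.4, 149.7, 137.8]
eef_rot: [0.693, 0.721, -0.002, -0.002]
contact_force: [-0.4, 0.8, 0.2]
grip_width: 1.001
grasp_force: 0.0
```

Request:
jog_arm([
  {"dx": 0.85,"dy": -0.33,"dz": 0,"rx": 0,"ry": 0,"rz": 0,"claw": 1},
  {"dx": 0.85,"dy": -0.33,"dz": 0,"rx": 0,"ry": 0,"rz": 0,"claw": 1},
  {"dx": 0.85,"dy": -0.33,"dz": 0,"rx": 0,"ry": 0,"rz": 0,"claw": 1},
])

```text
time: 21.1
eef_pos: [415.9, 233.4, 138.1]
eef_rot: [0.692, 0.721, -0.001, -0.002]
contact_force: [-0.7, -0.1, -0.2]
grip_width: 1.0
grasp_force: 0.0
```

Request:
jog_arm([
  {"dx": 0.84,"dy": -0.33,"dz": 0.2,"rx": 0,"ry": 0,"rz": -0.44,"claw": 1},
  {"dx": 0.84,"dy": -0.33,"dz": 0.2,"rx": 0,"ry": 0,"rz": -0.44,"claw": 1},
  {"dx": 0.84,"dy": -0.33,"dz": 0.2,"rx": 0,"ry": 0,"rz": -0.44,"claw": 1},
  {"dx": 0.84,"dy": -0.33,"dz": 0.2,"rx": 0,"ry": 0,"rz": -0.44,"claw": 1},
  {"dx": 0.84,"dy": -0.33,"dz": 0.2,"rx": 0,"ry": 0,"rz": -0.44,"claw": 1},
  {"dx": 0.84,"dy": -0.33,"dz": 0.2,"rx": 0,"ry": 0,"rz": -0.44,"claw": 1},
  {"dx": 0.84,"dy": -0.33,"dz": 0.2,"rx": 0,"ry": 0,"rz": -0.44,"claw": 1},
  {"dx": 0.84,"dy": -0.33,"dz": 0.2,"rx": 0,"ry": 0,"rz": -0.44,"claw": 1},
  {"dx": 0.84,"dy": -0.33,"dz": 0.2,"rx": 0,"ry": 0,"rz": -0.44,"claw": 1},
])

```text
time: 21.85
eef_pos: [383.8, 309.6, 118.7]
eef_rot: [0.325, 0.946, -0.001, -0.001]
contact_force: [0.8, 0.8, -2.2]
grip_width: 1.001
grasp_force: 0.0
```

Run:
```python
from h import *
s=sensors.get_state();print(s["eef_pos"]); 
w=cam("wrist"); L=label(w,383,310); print(L)
if L: print(rel([L[0],L[1],25],L[3]-np.pi/2))
```

```text
[383.76726455 309.63920912 118.73281928]
None
```

```bash
sed -i 's/range(90,235,5)/range(60,254,4)/; s/(0,0,0),(180,90,255)/(0,0,0),(180,130,255)/' h.py
python3 - <<'E'
from h import *
w=cam("wrist","w6.png"); L=label(w,383,310); print(L, relays(w,roi=(340,425,265,355),s=4)[0])
if L: print(rel([L[0],L[1],25],L[3]-np.pi/2))
o=ortho(w,335,431,262,358,50,5); cv2.imwrite("pics/w6o.png",o)
E
```

```text
(382.2, 313.1, array([27.6, 36.3]), 2.488, 0.97, 240) [(379.1, 315.3, array([46.7, 60.9]), 2.487)]
{'d': array([0.034, 0.016, 0.941]), 'rz': np.float64(-0.0044)}
```

View pics/w6o.png

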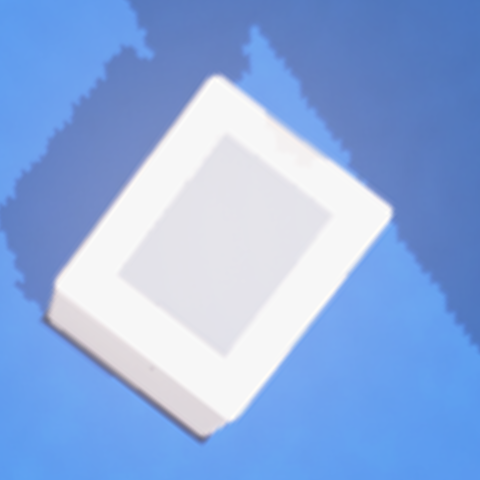

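Request:
jog_arm([
  {"dx": 0.02,"dy": 0.01,"dz": 0.3,"rx": 0,"ry": 0,"rz": -0.004,"claw": 1},
  {"dx": 0.02,"dy": 0.01,"dz": 0.6,"rx": 0,"ry": 0,"rz": -0.004,"claw": 1},
  {"dx": 0.02,"dy": 0.01,"dz": 0.8,"rx": 0,"ry": 0,"rz": -0.004,"claw": 1},
  {"dx": 0.02,"dy": 0.01,"dz": 0.94,"rx": 0,"ry": 0,"rz": -0.004,"claw": 1},
  {"dx": 0.02,"dy": 0.01,"dz": 0.94,"rx": 0,"ry": 0,"rz": -0.004,"claw": 1},
  {"dx": 0.02,"dy": 0.01,"dz": 0.94,"rx": 0,"ry": 0,"rz": -0.004,"claw": 1},
])

```text
time: 22.45
eef_pos: [383.0, 311.9, 25.3]
eef_rot: [0.321, 0.947, -0.001, -0.0]
contact_force: [0.6, 0.1, -0.1]
grip_width: 0.999
grasp_force: 0.0
```

Request:
jog_arm([
  {"dx": 0,"dy": 0,"dz": 0,"rx": 0,"ry": 0,"rz": 0,"claw": 0.3},
  {"dx": 0,"dy": 0,"dz": 0,"rx": 0,"ry": 0,"rz": 0,"claw": 0.3},
  {"dx": 0,"dy": 0,"dz": 0,"rx": 0,"ry": 0,"rz": 0,"claw": 0.3},
  {"dx": 0,"dy": 0,"dz": 0,"rx": 0,"ry": 0,"rz": 0,"claw": 0.3},
  {"dx": 0,"dy": 0,"dz": 0,"rx": 0,"ry": 0,"rz": 0,"claw": 0.3},
  {"dx": 0,"dy": 0,"dz": 0,"rx": 0,"ry": 0,"rz": 0,"claw": 0.3},
  {"dx": 0,"dy": 0,"dz": 0,"rx": 0,"ry": 0,"rz": 0,"claw": 0.3},
], force=50)

```text
time: 23.03
eef_pos: [384.0, 313.1, 27.0]
eef_rot: [0.32, 0.947, 0.001, 0.0]
contact_force: [-0.4, -0.8, 5.8]
grip_width: 0.533
grasp_force: 52.2
```

Request:
jog_arm([
  {"dx": 0,"dy": 0,"dz": -0.3,"rx": 0,"ry": 0,"rz": 0,"claw": 0.3},
  {"dx": 0,"dy": 0,"dz": -0.7,"rx": 0,"ry": 0,"rz": 0,"claw": 0.3},
  {"dx": 0,"dy": 0,"dz": -1,"rx": 0,"ry": 0,"rz": 0,"claw": 0.3},
  {"dx": 0,"dy": 0,"dz": -1,"rx": 0,"ry": 0,"rz": 0,"claw": 0.3},
  {"dx": 0,"dy": 0,"dz": -1,"rx": 0,"ry": 0,"rz": 0,"claw": 0.3},
])

```text
time: 23.45
eef_pos: [383.9, 313.2, 127.5]
eef_rot: [0.32, 0.947, 0.002, 0.001]
contact_force: [-0.6, 0.4, -2.6]
grip_width: 0.53
grasp_force: 52.1
```

Run:
```python
from h import *
s=sensors.get_state();print(s["eef_pos"],s["contact_force"])
print(rel([528,-87.4,128],0.032))
```

```text
[383.91886617 313.18571735 127.5302994 ] [-0.61726933  0.39177811 -2.60460705]
{'d': array([-3.575, -2.311, -0.016]), 'rz': np.float64(0.4436)}
```

Request:
jog_arm([
  {"dx": -0.9,"dy": -0.58,"dz": 0,"rx": 0,"ry": 0,"rz": 0,"claw": 0.3},
  {"dx": -0.9,"dy": -0.58,"dz": 0,"rx": 0,"ry": 0,"rz": 0,"claw": 0.3},
  {"dx": -0.9,"dy": -0.58,"dz": 0,"rx": 0,"ry": 0,"rz": 0,"claw": 0.3},
])

```text
time: 23.7
eef_pos: [419.2, 207.2, 124.4]
eef_rot: [0.321, 0.947, -0.002, -0.001]
contact_force: [-0.5, 0.1, -1.4]
grip_width: 0.528
grasp_force: 52.1
```

Request:
jog_arm([
  {"dx": -0.89,"dy": -0.58,"dz": 0,"rx": 0,"ry": 0,"rz": 0,"claw": 0.3},
  {"dx": -0.89,"dy": -0.58,"dz": 0,"rx": 0,"ry": 0,"rz": 0,"claw": 0.3},
  {"dx": -0.89,"dy": -0.58,"dz": 0,"rx": 0,"ry": 0,"rz": 0,"claw": 0.3},
])

```text
time: 23.95
eef_pos: [454.9, 106.5, 124.5]
eef_rot: [0.322, 0.947, -0.002, -0.001]
contact_force: [-0.1, -0.2, -1.9]
grip_width: 0.53
grasp_force: 52.1
```

Request:
jog_arm([
  {"dx": -0.89,"dy": -0.57,"dz": 0,"rx": 0,"ry": 0,"rz": 0,"claw": 0.3},
  {"dx": -0.89,"dy": -0.57,"dz": 0,"rx": 0,"ry": 0,"rz": 0,"claw": 0.3},
  {"dx": -0.89,"dy": -0.57,"dz": 0,"rx": 0,"ry": 0,"rz": 0,"claw": 0.3},
])

```text
time: 24.2
eef_pos: [491.2, 7.2, 124.6]
eef_rot: [0.323, 0.947, -0.001, -0.0]
contact_force: [0.5, 0.1, -1.7]
grip_width: 0.53
grasp_force: 52.1
```

Request:
jog_arm([
  {"dx": -0.89,"dy": -0.57,"dz": 0,"rx": 0,"ry": 0,"rz": 0.444,"claw": 0.3},
  {"dx": -0.89,"dy": -0.57,"dz": 0,"rx": 0,"ry": 0,"rz": 0.444,"claw": 0.3},
  {"dx": -0.89,"dy": -0.57,"dz": 0,"rx": 0,"ry": 0,"rz": 0.444,"claw": 0.3},
  {"dx": -0.89,"dy": -0.57,"dz": 0,"rx": 0,"ry": 0,"rz": 0.444,"claw": 0.3},
  {"dx": -0.89,"dy": -0.57,"dz": 0,"rx": 0,"ry": 0,"rz": 0.444,"claw": 0.3},
  {"dx": -0.89,"dy": -0.57,"dz": 0,"rx": 0,"ry": 0,"rz": 0.444,"claw": 0.3},
  {"dx": -0.89,"dy": -0.57,"dz": 0,"rx": 0,"ry": 0,"rz": 0.444,"claw": 0.3},
  {"dx": -0.89,"dy": -0.57,"dz": 0,"rx": 0,"ry": 0,"rz": 0.444,"claw": 0.3},
  {"dx": -0.89,"dy": -0.57,"dz": 0,"rx": 0,"ry": 0,"rz": 0.444,"claw": 0.3},
  {"dx": -0.89,"dy": -0.57,"dz": 0,"rx": 0,"ry": 0,"rz": 0.444,"claw": 0.3},
])

```text
time: 25.03
eef_pos: [526.9, -86.8, 124.9]
eef_rot: [0.695, 0.719, -0.001, -0.001]
contact_force: [0.5, 0.0, -1.4]
grip_width: 0.528
grasp_force: 52.0
```

Run:
```python
from h import *
s=sensors.get_state();print(s["eef_pos"]); e=s["eef_pos"]
w=cam("wrist"); L=label(w,e[0],e[1],z=e[2]+25); print(L, L[1]-e[1])
print(rel([528,-87.4,66],0.032))
```

```text
[526.92892808 -86.81823608 124.8921558 ]
(np.float64(524.9), np.float64(-85.5), array([28.6, 36.7]), 1.603, 0.97, 212) 1.3182360823436454
{'d': array([-0.006,  0.009,  0.592]), 'rz': np.float64(0.0006)}
```

Request:
jog_arm([
  {"dx": 0.009,"dy": 0.006,"dz": 0.3,"rx": 0,"ry": 0,"rz": 0,"claw": 0.3},
  {"dx": 0.009,"dy": 0.006,"dz": 0.5,"rx": 0,"ry": 0,"rz": 0,"claw": 0.3},
  {"dx": 0.009,"dy": 0.006,"dz": 0.58,"rx": 0,"ry": 0,"rz": 0,"claw": 0.3},
  {"dx": 0.009,"dy": 0.006,"dz": 0.58,"rx": 0,"ry": 0,"rz": 0,"claw": 0.3},
  {"dx": 0.009,"dy": 0.006,"dz": 0.58,"rx": 0,"ry": 0,"rz": 0,"claw": 0.3},
])

```text
time: 25.5
eef_pos: [528.2, -86.6, 68.0]
eef_rot: [0.696, 0.718, -0.0, 0.0]
contact_force: [-0.1, -0.4, -1.4]
grip_width: 0.527
grasp_force: 52.0
```

Request:
jog_arm([
  {"dx": 0,"dy": 0,"dz": 0.03,"rx": 0,"ry": 0,"rz": 0,"claw": 0.3},
  {"dx": 0,"dy": 0,"dz": 0.06,"rx": 0,"ry": 0,"rz": 0,"claw": 0.3},
  {"dx": 0,"dy": 0,"dz": 0.09,"rx": 0,"ry": 0,"rz": 0,"claw": 0.3},
  {"dx": 0,"dy": 0,"dz": 0.12,"rx": 0,"ry": 0,"rz": 0,"claw": 0.3},
  {"dx": 0,"dy": 0,"dz": 0.12,"rx": 0,"ry": 0,"rz": 0,"claw": 0.3},
  {"dx": 0,"dy": 0,"dz": 0.12,"rx": 0,"ry": 0,"rz": 0,"claw": 0.3},
])

```text
time: 26.0
eef_pos: [528.1, -86.1, 55.7]
eef_rot: [0.696, 0.718, -0.0, -0.0]
contact_force: [0.1, -0.2, -0.7]
grip_width: 0.53
grasp_force: 52.0
```

Request:
jog_arm([
  {"dx": 0,"dy": 0,"dz": 0.03,"rx": 0,"ry": 0,"rz": 0,"claw": 0.3},
  {"dx": 0,"dy": 0,"dz": 0.06,"rx": 0,"ry": 0,"rz": 0,"claw": 0.3},
  {"dx": 0,"dy": 0,"dz": 0.06,"rx": 0,"ry": 0,"rz": 0,"claw": 0.3},
])

```text
time: 26.25
eef_pos: [527.8, -86.0, 49.2]
eef_rot: [0.696, 0.718, -0.0, -0.0]
contact_force: [-0.7, -0.5, -2.0]
grip_width: 0.524
grasp_force: 52.0
```

Request:
jog_arm([
  {"dx": 0,"dy": 0,"dz": 0.02,"rx": 0,"ry": 0,"rz": 0,"claw": 0.3},
  {"dx": 0,"dy": 0,"dz": 0.04,"rx": 0,"ry": 0,"rz": 0,"claw": 0.3},
  {"dx": 0,"dy": 0,"dz": 0.06,"rx": 0,"ry": 0,"rz": 0,"claw": 0.3},
  {"dx": 0,"dy": 0,"dz": 0.08,"rx": 0,"ry": 0,"rz": 0,"claw": 0.3},
  {"dx": 0,"dy": 0,"dz": 0.08,"rx": 0,"ry": 0,"rz": 0,"claw": 0.3},
  {"dx": 0,"dy": 0,"dz": 0.08,"rx": 0,"ry": 0,"rz": 0,"claw": 0.3},
])

```text
time: 26.75
eef_pos: [528.1, -86.2, 41.6]
eef_rot: [0.696, 0.718, -0.0, -0.0]
contact_force: [-0.9, -0.2, -1.3]
grip_width: 0.528
grasp_force: 52.0
```

Request:
jog_arm([
  {"dx": 0,"dy": 0,"dz": 0.01,"rx": 0,"ry": 0,"rz": 0,"claw": 0.3},
  {"dx": 0,"dy": 0,"dz": 0.02,"rx": 0,"ry": 0,"rz": 0,"claw": 0.3},
  {"dx": 0,"dy": 0,"dz": 0.025,"rx": 0,"ry": 0,"rz": 0,"claw": 0.3},
  {"dx": 0,"dy": 0,"dz": 0.025,"rx": 0,"ry": 0,"rz": 0,"claw": 0.3},
])

```text
time: 27.08
eef_pos: [528.3, -86.2, 41.0]
eef_rot: [0.696, 0.718, 0.001, -0.001]
contact_force: [-4.9, 1.6, 14.9]
grip_width: 0.532
grasp_force: 53.9
```

Request:
jog_arm([
  {"dx": 0,"dy": 0,"dz": 0,"rx": 0,"ry": 0,"rz": 0,"claw": 0.85},
  {"dx": 0,"dy": 0,"dz": 0,"rx": 0,"ry": 0,"rz": 0,"claw": 0.85},
  {"dx": 0,"dy": 0,"dz": 0,"rx": 0,"ry": 0,"rz": 0,"claw": 0.85},
  {"dx": 0,"dy": 0,"dz": 0,"rx": 0,"ry": 0,"rz": 0,"claw": 0.85},
  {"dx": 0,"dy": 0,"dz": -0.3,"rx": 0,"ry": 0,"rz": 0,"claw": 0.85},
  {"dx": 0,"dy": 0,"dz": -0.6,"rx": 0,"ry": 0,"rz": 0,"claw": 0.85},
  {"dx": 0,"dy": -0.3,"dz": -1,"rx": 0,"ry": 0,"rz": 0,"claw": 0.8},
  {"dx": 0,"dy": -0.8,"dz": -1,"rx": 0,"ry": 0,"rz": 0,"claw": 0.5},
  {"dx": 0,"dy": -0.8,"dz": -1,"rx": 0,"ry": 0,"rz": 0,"claw": 0},
  {"dx": 0,"dy": -0.8,"dz": -1,"rx": 0,"ry": 0,"rz": 0,"claw": 0},
])

```text
time: 27.92
eef_pos: [444.6, -88.6, 139.4]
eef_rot: [0.697, 0.717, 0.001, -0.002]
contact_force: [0.8, -0.4, -0.4]
grip_width: 0.38
grasp_force: 0.0
```

Request:
jog_arm([
  {"dx": 0.5,"dy": 0,"dz": -0.5,"rx": 0,"ry": 0,"rz": 0,"claw": 0},
  {"dx": 0.9,"dy": 0,"dz": -0.9,"rx": 0,"ry": 0,"rz": 0,"claw": 0},
  {"dx": 0.9,"dy": 0,"dz": -0.9,"rx": 0,"ry": 0,"rz": 0,"claw": 0},
  {"dx": 0.9,"dy": 0,"dz": -0.9,"rx": 0,"ry": 0,"rz": 0,"claw": 0},
])

```text
time: 28.25
eef_pos: [449.4, 7.4, 233.6]
eef_rot: [0.693, 0.721, 0.005, 0.002]
contact_force: [1.2, -0.9, -0.6]
grip_width: -0.0
grasp_force: 0.0
```

Run:
```python
from h import *
import pickle
s=sensors.get_state();print(s["eef_pos"])
w=cam("wrist"); t=cam("top"); pickle.dump((w,t),open("c.pkl","wb"))
a=cv2.resize(t["color"][110:245,250:430],None,fx=4.4,fy=4.4,interpolation=cv2.INTER_CUBIC); print(a.shape)
cv2.imwrite("pics/tc.png",a)
```

```text
[449.42881515   7.41291184 233.58325184]
(594, 792, 3)
```

View pics/tc.png

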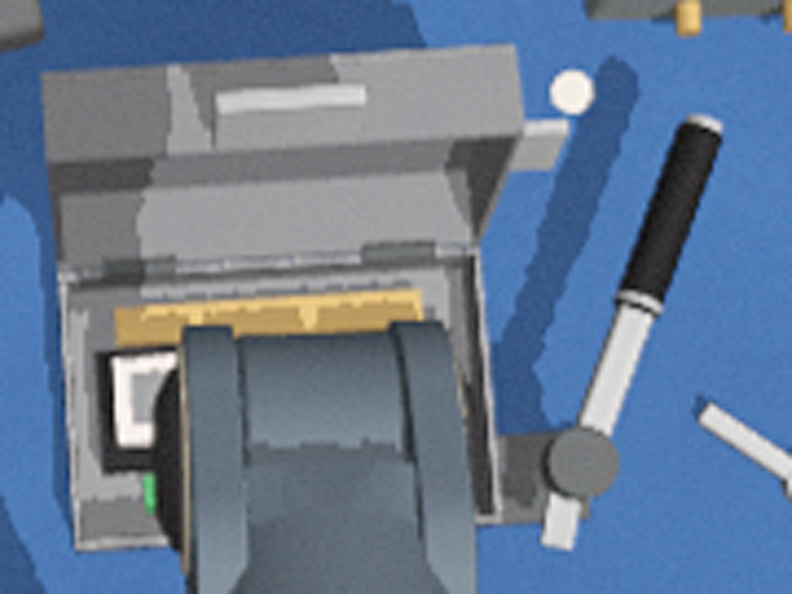

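```bash
cat > cov.py <<'E'
from h import *
import sys
H=np.array([603.,45.]); y0=lambda x:-24.4+.032*(x-526.5)
def tcp(q,r):
    c,s=np.cos(q),np.sin(q); C=H+r*np.array([-c,s])+10*np.array([s,c]); return np.array([C[0]+14.5,y0(C[0]+14.5),C[1]])
E
python3 - <<'E'
from cov import *
w,t=__import__("pickle").load(open("c.pkl","rb"))
for z in (225,230,235): print(p2w(t,(316.1,132.3),z).round(1))
print("tip at q",[ (q,tcp(q,165).round(0).tolist()) for q in(1.76,1.5,1.2,.9,.6,.3,0)])
px=lambda u,v:(250+u/4.4,110+v/4.4)
print("axis",p2w(t,px(584,462),100).round(1),"grip ends z85",p2w(t,px(640,300),85).round(1),p2w(t,px(704,122),85).round(1))
print(rel([692,-19,290],0.032))
E
```

```text
[[641.7 -21.6 225. ]]
[[640.4 -21.2 230. ]]
[[639.1 -20.7 235. ]]
tip at q [(1.76, [658.0, -20.0, 205.0]), (1.5, [616.0, -22.0, 210.0]), (1.2, [567.0, -23.0, 202.0]), (0.9, [523.0, -25.0, 180.0]), (0.6, [487.0, -26.0, 146.0]), (0.3, [463.0, -26.0, 103.0]), (0, [452.0, -27.0, 55.0])]
axis [[ 478.9 -175.9  100. ]] grip ends z85 [[ 564.4 -213.    85. ]] [[ 658.4 -252.    85. ]]
{'d': array([-0.308,  2.444, -0.59 ]), 'rz': np.float64(0.0018)}
```

Request:
jog_arm([
  {"dx": 0,"dy": 0,"dz": -0.4,"rx": 0,"ry": 0,"rz": 0,"claw": 0},
  {"dx": -0.1,"dy": 0.3,"dz": -0.65,"rx": 0,"ry": 0,"rz": 0,"claw": 0},
  {"dx": -0.1,"dy": 0.6,"dz": -0.65,"rx": 0,"ry": 0,"rz": 0,"claw": 0},
  {"dx": -0.1,"dy": 0.9,"dz": -0.65,"rx": 0,"ry": 0,"rz": 0,"claw": 0},
  {"dx": -0.1,"dy": 0.9,"dz": -0.65,"rx": 0,"ry": 0,"rz": 0,"claw": 0},
])

```text
time: 28.77
eef_pos: [540.1, -6.3, 292.5]
eef_rot: [0.696, 0.718, -0.002, 0.002]
contact_force: [0.7, 0.6, -0.6]
grip_width: 0.001
grasp_force: 0.0
```

Request:
jog_arm([
  {"dx": -0.1,"dy": 0.3,"dz": 0,"rx": 0,"ry": 0,"rz": 0,"claw": 0},
  {"dx": -0.1,"dy": 0.6,"dz": 0,"rx": 0,"ry": 0,"rz": 0,"claw": 0},
  {"dx": -0.1,"dy": 0.9,"dz": 0,"rx": 0,"ry": 0,"rz": 0,"claw": 0},
  {"dx": -0.1,"dy": 0.9,"dz": 0,"rx": 0,"ry": 0,"rz": 0,"claw": 0},
])

```text
time: 29.1
eef_pos: [629.4, -13.9, 291.0]
eef_rot: [0.696, 0.718, -0.002, 0.001]
contact_force: [-0.7, 1.3, 0.1]
grip_width: -0.002
grasp_force: 0.0
```

Request:
jog_arm([
  {"dx": -0.1,"dy": 0.3,"dz": 0,"rx": 0,"ry": 0,"rz": 0,"claw": 0},
  {"dx": -0.1,"dy": 0.64,"dz": 0,"rx": 0,"ry": 0,"rz": 0,"claw": 0},
  {"dx": -0.1,"dy": 0.64,"dz": 0,"rx": 0,"ry": 0,"rz": 0,"claw": 0},
  {"dx": -0.1,"dy": 0.64,"dz": 0,"rx": 0,"ry": 0,"rz": 0,"claw": 0},
])

```text
time: 29.43
eef_pos: [690.0, -22.6, 291.4]
eef_rot: [0.697, 0.717, -0.002, -0.001]
contact_force: [-0.7, -1.2, 0.1]
grip_width: 0.001
grasp_force: 0.0
```

Run:
```python
from h import *
print(rel([685,-19,207],0.032), sensors.get_state()["eef_pos"])
a=cam("side")["color"]; w=cam("wrist")["color"]; cv2.imwrite("pics/sw.png",np.hstack([cv2.resize(a[150:300,240:400],(400,375)),cv2.resize(w,(400,300))[:, :] if 0 else cv2.resize(w,(400,375))]))
```

```text
{'d': array([ 0.039, -0.045,  0.844]), 'rz': np.float64(-0.0015)} [690.03111388 -22.61928398 291.36246692]
```

View pics/sw.png

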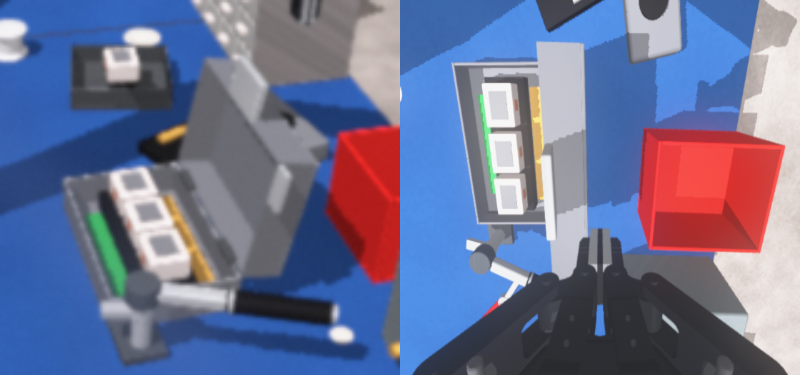

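Request:
jog_arm([
  {"dx": 0.04,"dy": -0.02,"dz": 0.2,"rx": 0,"ry": 0,"rz": 0,"claw": 0},
  {"dx": 0.04,"dy": -0.02,"dz": 0.4,"rx": 0,"ry": 0,"rz": 0,"claw": 0},
  {"dx": 0.04,"dy": -0.02,"dz": 0.6,"rx": 0,"ry": 0,"rz": 0,"claw": 0},
  {"dx": 0.04,"dy": -0.02,"dz": 0.75,"rx": 0,"ry": 0,"rz": 0,"claw": 0},
  {"dx": 0.04,"dy": -0.02,"dz": 0.84,"rx": 0,"ry": 0,"rz": 0,"claw": 0},
  {"dx": 0.04,"dy": -0.02,"dz": 0.84,"rx": 0,"ry": 0,"rz": 0,"claw": 0},
])

```text
time: 30.03
eef_pos: [686.0, -17.0, 208.5]
eef_rot: [0.696, 0.718, -0.001, -0.002]
contact_force: [0.8, 0.7, -0.3]
grip_width: -0.003
grasp_force: 0.0
```

Request:
jog_arm([
  {"dx": 0,"dy": -0.1,"dz": 0,"rx": 0,"ry": 0,"rz": 0,"claw": 0},
  {"dx": 0,"dy": -0.2,"dz": 0,"rx": 0,"ry": 0,"rz": 0,"claw": 0},
  {"dx": 0,"dy": -0.26,"dz": 0,"rx": 0,"ry": 0,"rz": 0,"claw": 0},
  {"dx": 0,"dy": -0.32,"dz": 0,"rx": 0,"ry": 0,"rz": 0,"claw": 0},
  {"dx": 0,"dy": -0.38,"dz": 0,"rx": 0,"ry": 0,"rz": 0,"claw": 0},
  {"dx": 0,"dy": -0.44,"dz": 0,"rx": 0,"ry": 0,"rz": 0,"claw": 0},
  {"dx": 0,"dy": -0.5,"dz": 0,"rx": 0,"ry": 0,"rz": 0,"claw": 0},
])

```text
time: 30.62
eef_pos: [638.8, -18.8, 211.4]
eef_rot: [0.696, 0.718, 0.001, 0.001]
contact_force: [2.9, -0.3, 3.2]
grip_width: -0.001
grasp_force: 1.7
```

Run:
```python
from cov import *
s=sensors.get_state(); print(s["eef_pos"],s["contact_force"])
for q,r in[(1.5,165),(1.4,165),(1.3,166),(1.2,167),(1.1,168),(1,169),(.9,170),(.8,171),(.7,172),(.6,173),(.5,174),(.4,175),(.3,176),(.2,177),(.1,178),(0,179)]: print(q,tcp(q,r).round(0),rel(tcp(q,r))['d'][[1,2]])
```

```text
[638.77113803 -18.75646134 211.40429971] [ 2.88382592 -0.31488157  3.19843763]
1.5 [616. -22. 210.] [-0.23  0.01]
1.4 [599. -22. 209.] [-0.396  0.02 ]
1.3 [583. -23. 208.] [-0.561  0.036]
1.2 [566. -23. 204.] [-0.726  0.069]
1.1 [550. -24. 199.] [-0.887  0.119]
1 [535. -24. 193.] [-1.043  0.185]
0.9 [520. -25. 184.] [-1.193  0.267]
0.8 [506. -25. 175.] [-1.335  0.364]
0.7 [492. -25. 163.] [-1.467  0.475]
0.6 [480. -26. 151.] [-1.587  0.6  ]
0.5 [470. -26. 137.] [-1.696  0.737]
0.4 [460. -27. 122.] [-1.79   0.885]
0.3 [452. -27. 107.] [-1.869  1.043]
0.2 [446. -27.  90.] [-1.933  1.208]
0.1 [441. -27.  73.] [-1.98   1.381]
0 [438. -27.  55.] [-2.009  1.558]
```

Request:
jog_arm([
  {"dx": -0.01,"dy": -0.1,"dz": 0,"rx": 0,"ry": 0,"rz": 0,"claw": 0},
  {"dx": -0.02,"dy": -0.2,"dz": 0.01,"rx": 0,"ry": 0,"rz": 0,"claw": 0},
  {"dx": -0.02,"dy": -0.3,"dz": 0.01,"rx": 0,"ry": 0,"rz": 0,"claw": 0},
  {"dx": -0.02,"dy": -0.4,"dz": 0.02,"rx": 0,"ry": 0,"rz": 0,"claw": 0},
  {"dx": -0.02,"dy": -0.48,"dz": 0.03,"rx": 0,"ry": 0,"rz": 0,"claw": 0},
  {"dx": -0.02,"dy": -0.56,"dz": 0.04,"rx": 0,"ry": 0,"rz": 0,"claw": 0},
  {"dx": -0.02,"dy": -0.64,"dz": 0.05,"rx": 0,"ry": 0,"rz": 0,"claw": 0},
  {"dx": -0.02,"dy": -0.72,"dz": 0.07,"rx": 0,"ry": 0,"rz": 0,"claw": 0},
  {"dx": -0.02,"dy": -0.8,"dz": 0.09,"rx": 0,"ry": 0,"rz": 0,"claw": 0},
  {"dx": -0.02,"dy": -0.88,"dz": 0.12,"rx": 0,"ry": 0,"rz": 0,"claw": 0},
  {"dx": -0.02,"dy": -0.96,"dz": 0.15,"rx": 0,"ry": 0,"rz": 0,"claw": 0},
])

```text
time: 31.53
eef_pos: [541.4, -23.8, 194.9]
eef_rot: [0.696, 0.718, -0.0, 0.0]
contact_force: [3.4, -0.8, -0.2]
grip_width: -0.001
grasp_force: 1.2
```

Run:
```python
from cov import *
s=sensors.get_state(); print(s["eef_pos"],s["contact_force"])
for q,r in[(1,169),(.9,170),(.8,171),(.7,172),(.6,173),(.5,174),(.4,175),(.3,176),(.2,177),(.1,178),(0,179)]: print(q,rel(tcp(q,r))['d'])
```

```text
[541.3902319  -23.83558286 194.91821755] [ 3.35258987 -0.82194143 -0.20399801]
1 [-0.001 -0.068  0.023]
0.9 [-0.001 -0.217  0.105]
0.8 [-0.001 -0.359  0.203]
0.7 [-0.001 -0.49   0.315]
0.6 [-0.001 -0.611  0.44 ]
0.5 [-0.002 -0.718  0.577]
0.4 [-0.002 -0.812  0.726]
0.3 [-0.002 -0.891  0.884]
0.2 [-0.002 -0.954  1.05 ]
0.1 [-0.002 -1.     1.222]
0 [-0.002 -1.029  1.399]
```

Request:
jog_arm([
  {"dx": 0,"dy": -0.07,"dz": 0.02,"rx": 0,"ry": 0,"rz": 0,"claw": 0},
  {"dx": 0,"dy": -0.14,"dz": 0.06,"rx": 0,"ry": 0,"rz": 0,"claw": 0},
  {"dx": 0,"dy": -0.22,"dz": 0.11,"rx": 0,"ry": 0,"rz": 0,"claw": 0},
  {"dx": 0,"dy": -0.29,"dz": 0.15,"rx": 0,"ry": 0,"rz": 0,"claw": 0},
  {"dx": 0,"dy": -0.36,"dz": 0.2,"rx": 0,"ry": 0,"rz": 0,"claw": 0},
  {"dx": 0,"dy": -0.43,"dz": 0.26,"rx": 0,"ry": 0,"rz": 0,"claw": 0},
  {"dx": 0,"dy": -0.49,"dz": 0.32,"rx": 0,"ry": 0,"rz": 0,"claw": 0},
  {"dx": 0,"dy": -0.55,"dz": 0.38,"rx": 0,"ry": 0,"rz": 0,"claw": 0},
  {"dx": 0,"dy": -0.61,"dz": 0.44,"rx": 0,"ry": 0,"rz": 0,"claw": 0},
  {"dx": 0,"dy": -0.67,"dz": 0.51,"rx": 0,"ry": 0,"rz": 0,"claw": 0},
  {"dx": 0,"dy": -0.72,"dz": 0.58,"rx": 0,"ry": 0,"rz": 0,"claw": 0},
])

```text
time: 32.45
eef_pos: [469.7, -26.0, 136.6]
eef_rot: [0.696, 0.718, 0.0, 0.0]
contact_force: [1.3, -0.3, 1.5]
grip_width: 0.0
grasp_force: 0.8
```

Run:
```python
from cov import *
s=sensors.get_state(); print(s["eef_pos"],s["contact_force"])
for q,r in[(.5,174),(.4,175),(.3,176),(.2,177),(.1,178),(0,179)]: print(q,rel(tcp(q,r))['d'])
```

```text
[469.70231172 -25.98223323 136.58738223] [ 1.33708027 -0.34494102  1.51382181]
0.5 [-0.002 -0.001 -0.006]
0.4 [-0.002 -0.095  0.142]
0.3 [-0.003 -0.174  0.3  ]
0.2 [-0.003 -0.237  0.466]
0.1 [-0.003 -0.283  0.639]
0 [-0.003 -0.312  0.816]
```

Still in contact; continue slowly to q≈0.06.

Request:
jog_arm([
  {"dx": 0,"dy": -0.05,"dz": 0.07,"rx": 0,"ry": 0,"rz": 0,"claw": 0},
  {"dx": 0,"dy": -0.1,"dz": 0.14,"rx": 0,"ry": 0,"rz": 0,"claw": 0},
  {"dx": 0,"dy": -0.14,"dz": 0.22,"rx": 0,"ry": 0,"rz": 0,"claw": 0},
  {"dx": 0,"dy": -0.18,"dz": 0.3,"rx": 0,"ry": 0,"rz": 0,"claw": 0},
  {"dx": 0,"dy": -0.21,"dz": 0.38,"rx": 0,"ry": 0,"rz": 0,"claw": 0},
  {"dx": 0,"dy": -0.24,"dz": 0.46,"rx": 0,"ry": 0,"rz": 0,"claw": 0},
  {"dx": 0,"dy": -0.27,"dz": 0.54,"rx": 0,"ry": 0,"rz": 0,"claw": 0},
  {"dx": 0,"dy": -0.29,"dz": 0.6,"rx": 0,"ry": 0,"rz": 0,"claw": 0},
  {"dx": 0,"dy": -0.3,"dz": 0.66,"rx": 0,"ry": 0,"rz": 0,"claw": 0},
  {"dx": 0,"dy": -0.31,"dz": 0.7,"rx": 0,"ry": 0,"rz": 0,"claw": 0},
  {"dx": 0,"dy": -0.31,"dz": 0.72,"rx": 0,"ry": 0,"rz": 0,"claw": 0},
])

```text
time: 33.37
eef_pos: [438.4, -26.9, 64.6]
eef_rot: [0.696, 0.718, -0.001, -0.001]
contact_force: [-1.8, 0.1, 0.9]
grip_width: 0.004
grasp_force: 0.8
```

Request:
jog_arm([
  {"dx": 0,"dy": 0,"dz": 0.02,"rx": 0,"ry": 0,"rz": 0,"claw": 0},
  {"dx": 0,"dy": 0,"dz": 0.04,"rx": 0,"ry": 0,"rz": 0,"claw": 0},
  {"dx": 0,"dy": 0,"dz": 0.05,"rx": 0,"ry": 0,"rz": 0,"claw": 0},
  {"dx": 0,"dy": 0,"dz": 0.06,"rx": 0,"ry": 0,"rz": 0,"claw": 0},
  {"dx": 0,"dy": 0,"dz": 0.06,"rx": 0,"ry": 0,"rz": 0,"claw": 0},
])

```text
time: 33.78
eef_pos: [437.1, -26.9, 58.7]
eef_rot: [0.696, 0.718, -0.001, -0.002]
contact_force: [-5.1, -0.6, -0.4]
grip_width: 0.002
grasp_force: 2.5
```

Request:
jog_arm([
  {"dx": 0,"dy": -0.03,"dz": -0.01,"rx": 0,"ry": 0,"rz": 0,"claw": 0},
  {"dx": 0,"dy": -0.06,"dz": -0.01,"rx": 0,"ry": 0,"rz": 0,"claw": 0},
  {"dx": 0,"dy": -0.06,"dz": -0.01,"rx": 0,"ry": 0,"rz": 0,"claw": 0},
])

```text
time: 34.03
eef_pos: [433.6, -27.0, 60.6]
eef_rot: [0.696, 0.718, 0.001, 0.0]
contact_force: [0.5, 0.1, 0.1]
grip_width: 0.001
grasp_force: 0.0
```

Request:
jog_arm([
  {"dx": 0,"dy": 0,"dz": 0.01,"rx": 0,"ry": 0,"rz": 0,"claw": 0},
  {"dx": 0,"dy": 0,"dz": 0.02,"rx": 0,"ry": 0,"rz": 0,"claw": 0},
  {"dx": 0,"dy": 0,"dz": 0.03,"rx": 0,"ry": 0,"rz": 0,"claw": 0},
  {"dx": 0,"dy": 0,"dz": 0.03,"rx": 0,"ry": 0,"rz": 0,"claw": 0},
])

```text
time: 34.37
eef_pos: [433.7, -27.0, 57.2]
eef_rot: [0.696, 0.718, 0.0, 0.0]
contact_force: [-0.1, -0.3, 0.6]
grip_width: 0.001
grasp_force: 0.0
```

Request:
jog_arm([
  {"dx": 0,"dy": 0,"dz": 0.01,"rx": 0,"ry": 0,"rz": 0,"claw": 0},
  {"dx": 0,"dy": 0,"dz": 0.02,"rx": 0,"ry": 0,"rz": 0,"claw": 0},
  {"dx": 0,"dy": 0,"dz": 0.02,"rx": 0,"ry": 0,"rz": 0,"claw": 0},
])

```text
time: 34.62
eef_pos: [433.6, -27.0, 55.6]
eef_rot: [0.696, 0.718, 0.0, -0.0]
contact_force: [-0.7, 0.7, 4.9]
grip_width: -0.003
grasp_force: 2.4
```

Request:
jog_arm([
  {"dx": 0,"dy": 0,"dz": 0.01,"rx": 0,"ry": 0,"rz": 0,"claw": 0},
  {"dx": 0,"dy": 0,"dz": 0.015,"rx": 0,"ry": 0,"rz": 0,"claw": 0},
  {"dx": 0,"dy": 0,"dz": 0.015,"rx": 0,"ry": 0,"rz": 0,"claw": 0},
])

```text
time: 34.87
eef_pos: [433.7, -27.0, 55.3]
eef_rot: [0.696, 0.718, 0.001, -0.001]
contact_force: [-6.7, 0.4, 25.8]
grip_width: 0.003
grasp_force: 12.9
```

Request:
jog_arm([
  {"dx": 0,"dy": 0,"dz": -0.1,"rx": 0,"ry": 0,"rz": 0,"claw": 0},
  {"dx": 0,"dy": 0,"dz": -0.4,"rx": 0,"ry": 0,"rz": 0,"claw": 0},
  {"dx": 0,"dy": 0,"dz": -0.7,"rx": 0,"ry": 0,"rz": 0,"claw": 0},
  {"dx": 0,"dy": 0,"dz": -1,"rx": 0,"ry": 0,"rz": 0,"claw": 0},
  {"dx": 0,"dy": 0,"dz": -1,"rx": 0,"ry": 0,"rz": 0,"claw": 0},
])

```text
time: 35.28
eef_pos: [436.5, -27.5, 157.8]
eef_rot: [0.696, 0.718, 0.004, 0.002]
contact_force: [0.9, 0.3, 0.4]
grip_width: -0.006
grasp_force: 0.0
```

Request:
jog_arm([
  {"dx": -0.7,"dy": 0.56,"dz": -0.2,"rx": 0,"ry": 0,"rz": 0,"claw": 0},
  {"dx": -0.7,"dy": 0.56,"dz": -0.2,"rx": 0,"ry": 0,"rz": 0,"claw": 0},
  {"dx": -0.7,"dy": 0.56,"dz": -0.2,"rx": 0,"ry": 0,"rz": 0,"claw": 0},
])

```text
time: 35.53
eef_pos: [495.6, -100.1, 175.7]
eef_rot: [0.697, 0.717, 0.001, 0.004]
contact_force: [1.5, -0.9, 1.3]
grip_width: -0.003
grasp_force: 0.0
```

Request:
jog_arm([
  {"dx": -0.7,"dy": 0.56,"dz": 0,"rx": 0,"ry": 0,"rz": 0,"claw": 0},
  {"dx": -0.7,"dy": 0.56,"dz": 0,"rx": 0,"ry": 0,"rz": 0,"claw": 0},
  {"dx": -0.7,"dy": 0.56,"dz": 0,"rx": 0,"ry": 0,"rz": 0,"claw": 0},
])

```text
time: 35.78
eef_pos: [552.4, -169.7, 173.7]
eef_rot: [0.698, 0.716, -0.001, 0.003]
contact_force: [-0.4, -0.8, 0.9]
grip_width: 0.002
grasp_force: 0.0
```

Request:
jog_arm([
  {"dx": -0.7,"dy": 0.56,"dz": 0,"rx": 0,"ry": 0,"rz": -0.56,"claw": 0.6},
  {"dx": -0.7,"dy": 0.56,"dz": 0,"rx": 0,"ry": 0,"rz": -0.56,"claw": 0.6},
  {"dx": -0.7,"dy": 0.56,"dz": 0,"rx": 0,"ry": 0,"rz": -0.56,"claw": 0.6},
  {"dx": -0.7,"dy": 0.56,"dz": 0,"rx": 0,"ry": 0,"rz": -0.56,"claw": 0.6},
  {"dx": -0.7,"dy": 0.56,"dz": 0,"rx": 0,"ry": 0,"rz": -0.56,"claw": 0.6},
  {"dx": -0.7,"dy": 0.56,"dz": 0,"rx": 0,"ry": 0,"rz": -0.56,"claw": 0.6},
  {"dx": -0.7,"dy": 0.56,"dz": 0,"rx": 0,"ry": 0,"rz": -0.56,"claw": 0.6},
  {"dx": -0.7,"dy": 0.56,"dz": 0,"rx": 0,"ry": 0,"rz": -0.56,"claw": 0.6},
  {"dx": -0.7,"dy": 0.56,"dz": 0,"rx": 0,"ry": 0,"rz": -0.56,"claw": 0.6},
  {"dx": -0.7,"dy": 0.56,"dz": 0,"rx": 0,"ry": 0,"rz": -0.56,"claw": 0.6},
  {"dx": -0.7,"dy": 0.56,"dz": 0,"rx": 0,"ry": 0,"rz": -0.56,"claw": 0.6},
  {"dx": -0.7,"dy": 0.56,"dz": 0,"rx": 0,"ry": 0,"rz": -0.56,"claw": 0.6},
])

```text
time: 36.78
eef_pos: [607.4, -231.8, 173.3]
eef_rot: [0.21, 0.978, 0.0, -0.0]
contact_force: [-1.0, -0.0, 0.6]
grip_width: 0.6
grasp_force: 0.0
```

Run:
```python
from h import *
s=sensors.get_state(); print(s["eef_pos"],s["joint_positions"].round(2))
w=cam("wrist"); t=cam("top"); __import__("pickle").dump((w,t),open("d.pkl","wb"))
a=cv2.resize(w["color"],(500,375)); b=cv2.resize(t["color"][110:260,250:370],(300,375),interpolation=cv2.INTER_CUBIC)
cv2.imwrite("pics/d.png",np.hstack([a,b]))
print(rel([608,-230,66],1.165))
```

```text
[ 607.38903904 -231.82995656  173.26890876] [-0.06  0.52  0.52  1.68 -0.29  1.02  1.7 ]
{'d': array([0.002, 0.018, 1.074]), 'rz': np.float64(-0.0078)}
```

View pics/d.png

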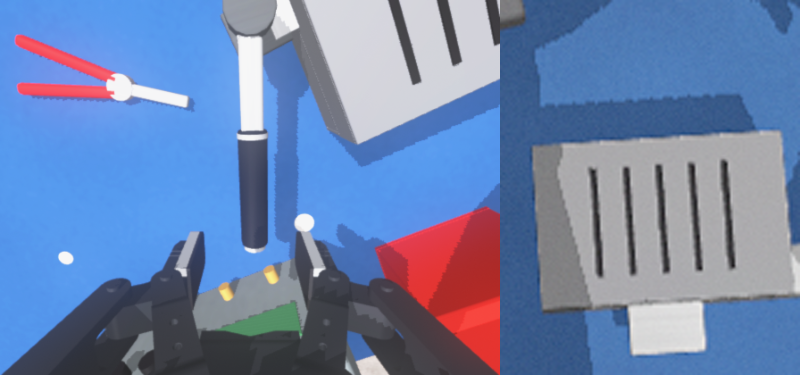

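Run:
```python
from h import *
w,t=__import__("pickle").load(open("d.pkl","rb"))
P=p2w(w,[(252*1.12,140*1.12),(254*1.12,246*1.12),(248*1.12,14*1.12)],90); print(P.round(1)); d=P[1]-P[0]; print(np.hypot(*d[:2]),np.arctan2(d[1],d[0]))
a=np.arctan2(d[1],d[0]); u=d/np.linalg.norm(d); print("axis est",P[1]-190*u,"grip",P[1]-50*u)
print(rel([*(P[1]-50*u)[:2],66],a+np.pi/2), w2p(w,sensors.get_state()["eef_pos"]))
```

```text
[[ 564.7 -211.1   90. ]
 [ 654.3 -249.1   90. ]
 [ 482.3 -177.3   90. ]]
97.33056816829856 -0.40154859140928284
axis est [ 479.44156981 -174.87191417   90.        ] grip [ 608.3055274  -229.59010524   90.        ]
{'d': array([1.000e-03, 2.300e-02, 1.074e+00]), 'rz': np.float64(-0.0099)} [[280.8274642  274.56557887]]
```

Request:
jog_arm([
  {"dx": 0,"dy": 0.02,"dz": 0.25,"rx": 0,"ry": 0,"rz": -0.01,"claw": 0.6},
  {"dx": 0,"dy": 0.02,"dz": 0.5,"rx": 0,"ry": 0,"rz": -0.01,"claw": 0.6},
  {"dx": 0,"dy": 0.02,"dz": 0.75,"rx": 0,"ry": 0,"rz": -0.01,"claw": 0.6},
  {"dx": 0,"dy": 0.02,"dz": 0.95,"rx": 0,"ry": 0,"rz": -0.01,"claw": 0.6},
  {"dx": 0,"dy": 0.02,"dz": 1,"rx": 0,"ry": 0,"rz": -0.01,"claw": 0.6},
  {"dx": 0,"dy": 0.02,"dz": 1,"rx": 0,"ry": 0,"rz": -0.01,"claw": 0.6},
])

```text
time: 37.38
eef_pos: [607.5, -229.4, 72.1]
eef_rot: [0.199, 0.98, 0.0, -0.002]
contact_force: [-0.1, -0.0, -0.5]
grip_width: 0.598
grasp_force: 0.0
```

Request:
jog_arm([
  {"dx": 0,"dy": 0,"dz": 0.04,"rx": 0,"ry": 0,"rz": 0,"claw": 0.36},
  {"dx": 0,"dy": 0,"dz": 0.07,"rx": 0,"ry": 0,"rz": 0,"claw": 0.36},
  {"dx": 0,"dy": 0,"dz": 0.07,"rx": 0,"ry": 0,"rz": 0,"claw": 0.36},
  {"dx": 0,"dy": 0,"dz": 0.07,"rx": 0,"ry": 0,"rz": 0,"claw": 0.36},
  {"dx": 0,"dy": 0,"dz": 0.07,"rx": 0,"ry": 0,"rz": 0,"claw": 0.36},
])

```text
time: 37.8
eef_pos: [609.0, -230.1, 67.6]
eef_rot: [0.199, 0.98, 0.0, 0.001]
contact_force: [0.2, 0.3, 0.5]
grip_width: 0.362
grasp_force: 0.0
```

```bash
cat > wr.py <<'E'
from h import *
def st():
    s=sensors.get_state(); e=s["eef_pos"]; A=np.array([479.5,-175.3]); d=e[:2]-A; Rm=R.from_quat(s["eef_rot"]).as_matrix()
    ph=np.arctan2(d[1],d[0]); print("z",e[2].round(1),"phi",ph.round(3),"rho",np.hypot(*d).round(1),"yaw-90",(np.arctan2(Rm[1,1],Rm[0,1])-np.pi/2).round(3),"F tool",(Rm.T@s["contact_force"]).round(1),"grip",round(s["grip_width"],3),round(s["grasp_force"],1),"t",s["time"])
E
python3 -c "
from wr import *; st()"
```

```text
z 67.6 phi -0.4 rho 140.6 yaw-90 -0.4 F tool [-0.1  0.3 -0.5] grip 0.362 0.0 t 37.8
```

Straddling the handle with no contact. Sweep clockwise.

Request:
jog_arm([
  {"dx": 0.003,"dy": -0.098,"dz": 0,"rx": 0,"ry": 0,"rz": 0.035,"claw": 0.36},
  {"dx": 0.014,"dy": -0.195,"dz": 0,"rx": 0,"ry": 0,"rz": 0.07,"claw": 0.36},
  {"dx": 0.031,"dy": -0.292,"dz": 0,"rx": 0,"ry": 0,"rz": 0.105,"claw": 0.36},
  {"dx": 0.055,"dy": -0.387,"dz": 0,"rx": 0,"ry": 0,"rz": 0.14,"claw": 0.36},
  {"dx": 0.085,"dy": -0.48,"dz": 0,"rx": 0,"ry": 0,"rz": 0.175,"claw": 0.36},
  {"dx": 0.121,"dy": -0.571,"dz": 0,"rx": 0,"ry": 0,"rz": 0.21,"claw": 0.36},
  {"dx": 0.165,"dy": -0.659,"dz": 0,"rx": 0,"ry": 0,"rz": 0.245,"claw": 0.36},
  {"dx": 0.206,"dy": -0.732,"dz": 0,"rx": 0,"ry": 0,"rz": 0.275,"claw": 0.36},
])

```text
time: 38.47
eef_pos: [562.3, -288.5, 67.4]
eef_rot: [0.458, 0.889, 0.001, 0.001]
contact_force: [1.5, 2.7, 0.5]
grip_width: 0.362
grasp_force: 1.6
```

```bash
python3 -c "
from wr import *; st()"
```

```text
z 67.4 phi -0.939 rho 140.2 yaw-90 -0.952 F tool [ 1.3  2.7 -0.5] grip 0.362 1.6 t 38.4667
```

Request:
jog_arm([
  {"dx": 0.003,"dy": -0.098,"dz": 0,"rx": 0,"ry": 0,"rz": 0.035,"claw": 0.36},
  {"dx": 0.014,"dy": -0.195,"dz": 0,"rx": 0,"ry": 0,"rz": 0.07,"claw": 0.36},
  {"dx": 0.031,"dy": -0.292,"dz": 0,"rx": 0,"ry": 0,"rz": 0.105,"claw": 0.36},
  {"dx": 0.055,"dy": -0.387,"dz": 0,"rx": 0,"ry": 0,"rz": 0.14,"claw": 0.36},
  {"dx": 0.085,"dy": -0.48,"dz": 0,"rx": 0,"ry": 0,"rz": 0.175,"claw": 0.36},
  {"dx": 0.121,"dy": -0.571,"dz": 0,"rx": 0,"ry": 0,"rz": 0.21,"claw": 0.36},
  {"dx": 0.165,"dy": -0.659,"dz": 0,"rx": 0,"ry": 0,"rz": 0.245,"claw": 0.36},
  {"dx": 0.206,"dy": -0.732,"dz": 0,"rx": 0,"ry": 0,"rz": 0.275,"claw": 0.36},
])

```text
time: 39.13
eef_pos: [490.8, -314.4, 67.4]
eef_rot: [0.682, 0.731, 0.001, 0.001]
contact_force: [2.7, 1.8, -1.4]
grip_width: 0.363
grasp_force: 1.5
```

```bash
python3 -c "
from wr import *; st()"
```

```text
z 67.4 phi -1.49 rho 139.6 yaw-90 -1.502 F tool [1.6 2.8 1.4] grip 0.363 1.5 t 39.1333
```

Request:
jog_arm([
  {"dx": 0.001,"dy": -0.056,"dz": 0,"rx": 0,"ry": 0,"rz": 0.02,"claw": 0.36},
  {"dx": 0.004,"dy": -0.112,"dz": 0,"rx": 0,"ry": 0,"rz": 0.04,"claw": 0.36},
  {"dx": 0.01,"dy": -0.168,"dz": 0,"rx": 0,"ry": 0,"rz": 0.06,"claw": 0.36},
  {"dx": 0.018,"dy": -0.223,"dz": 0,"rx": 0,"ry": 0,"rz": 0.08,"claw": 0.36},
  {"dx": 0.018,"dy": -0.223,"dz": 0,"rx": 0,"ry": 0,"rz": 0.08,"claw": 0.36},
])

```text
time: 39.55
eef_pos: [467.7, -314.5, 67.4]
eef_rot: [0.738, 0.675, 0.001, 0.0]
contact_force: [0.9, 0.5, 0.8]
grip_width: 0.363
grasp_force: 0.1
```

Request:
jog_arm([
  {"dx": 0.001,"dy": -0.028,"dz": 0,"rx": 0,"ry": 0,"rz": 0.01,"claw": 0.36},
  {"dx": 0.001,"dy": -0.056,"dz": 0,"rx": 0,"ry": 0,"rz": 0.02,"claw": 0.36},
  {"dx": 0.001,"dy": -0.056,"dz": 0,"rx": 0,"ry": 0,"rz": 0.02,"claw": 0.36},
])

```text
time: 39.8
eef_pos: [462.0, -314.3, 67.1]
eef_rot: [0.751, 0.66, 0.0, 0.0]
contact_force: [3.1, 0.4, 1.4]
grip_width: 0.362
grasp_force: 1.2
```

```bash
python3 -c "
from wr import *; st()"
```

```text
z 67.1 phi -1.696 rho 140.1 yaw-90 -1.7 F tool [ 0.8  3.  -1.4] grip 0.362 1.2 t 39.8
```

Request:
jog_arm([
  {"dx": 0,"dy": -0.02,"dz": 0,"rx": 0,"ry": 0,"rz": 0.007,"claw": 0.36},
  {"dx": 0,"dy": -0.028,"dz": 0,"rx": 0,"ry": 0,"rz": 0.01,"claw": 0.36},
  {"dx": 0,"dy": -0.028,"dz": 0,"rx": 0,"ry": 0,"rz": 0.01,"claw": 0.36},
])

```text
time: 40.05
eef_pos: [458.9, -314.2, 66.9]
eef_rot: [0.758, 0.652, 0.0, 0.0]
contact_force: [3.3, 0.5, 0.9]
grip_width: 0.354
grasp_force: 1.3
```

Request:
jog_arm([
  {"dx": 0,"dy": -0.02,"dz": 0,"rx": 0,"ry": 0,"rz": 0.007,"claw": 0.36},
  {"dx": 0,"dy": -0.028,"dz": 0,"rx": 0,"ry": 0,"rz": 0.01,"claw": 0.36},
  {"dx": 0,"dy": -0.028,"dz": 0,"rx": 0,"ry": 0,"rz": 0.01,"claw": 0.36},
])

```text
time: 40.3
eef_pos: [457.5, -313.8, 67.0]
eef_rot: [0.764, 0.645, 0.001, 0.001]
contact_force: [5.8, 0.7, -0.0]
grip_width: 0.36
grasp_force: 3.0
```

```bash
python3 -c "
from wr import *; st()"
```

```text
z 67.0 phi -1.728 rho 140.2 yaw-90 -1.74 F tool [1.7 5.6 0. ] grip 0.36 3.0 t 40.3
```

Request:
jog_arm([
  {"dx": 0,"dy": -0.015,"dz": 0,"rx": 0,"ry": 0,"rz": 0.003,"claw": 0.36},
  {"dx": 0,"dy": -0.02,"dz": 0,"rx": 0,"ry": 0,"rz": 0.005,"claw": 0.36},
  {"dx": 0,"dy": -0.02,"dz": 0,"rx": 0,"ry": 0,"rz": 0.005,"claw": 0.36},
])

```text
time: 40.55
eef_pos: [457.3, -313.6, 67.1]
eef_rot: [0.767, 0.641, 0.001, 0.003]
contact_force: [10.4, -0.6, -4.1]
grip_width: 0.355
grasp_force: 5.1
```

Request:
jog_arm([
  {"dx": 0,"dy": -0.015,"dz": 0,"rx": 0,"ry": 0,"rz": 0.003,"claw": 0.36},
  {"dx": 0,"dy": -0.02,"dz": 0,"rx": 0,"ry": 0,"rz": 0.005,"claw": 0.36},
  {"dx": 0,"dy": -0.02,"dz": 0,"rx": 0,"ry": 0,"rz": 0.005,"claw": 0.36},
])

```text
time: 40.8
eef_pos: [455.3, -313.3, 67.1]
eef_rot: [0.77, 0.638, 0.001, 0.003]
contact_force: [10.4, -0.5, -4.0]
grip_width: 0.36
grasp_force: 5.0
```

```bash
python3 -c "
from wr import *; st()"
```

```text
z 67.1 phi -1.745 rho 140.1 yaw-90 -1.759 F tool [ 1.5 10.3  4.1] grip 0.36 5.0 t 40.8
```

Request:
jog_arm([
  {"dx": 0,"dy": -0.02,"dz": 0,"rx": 0,"ry": 0,"rz": 0.007,"claw": 0.36},
  {"dx": 0,"dy": -0.04,"dz": 0,"rx": 0,"ry": 0,"rz": 0.014,"claw": 0.36},
  {"dx": 0,"dy": -0.04,"dz": 0,"rx": 0,"ry": 0,"rz": 0.014,"claw": 0.36},
])

```text
time: 41.05
eef_pos: [450.8, -312.5, 67.1]
eef_rot: [0.779, 0.626, 0.001, 0.002]
contact_force: [9.3, 0.1, -3.4]
grip_width: 0.361
grasp_force: 4.6
```

```bash
python3 -c "
from wr import *; st()"
```

```text
z 67.1 phi -1.777 rho 140.2 yaw-90 -1.788 F tool [2.1 9.1 3.4] grip 0.361 4.6 t 41.05
```

Request:
jog_arm([
  {"dx": 0,"dy": -0.03,"dz": 0,"rx": 0,"ry": 0,"rz": 0.01,"claw": 0.36},
  {"dx": 0,"dy": -0.06,"dz": 0,"rx": 0,"ry": 0,"rz": 0.02,"claw": 0.36},
  {"dx": 0,"dy": -0.06,"dz": 0,"rx": 0,"ry": 0,"rz": 0.02,"claw": 0.36},
])

```text
time: 41.3
eef_pos: [444.3, -311.1, 67.0]
eef_rot: [0.792, 0.611, 0.001, 0.002]
contact_force: [8.1, 0.4, -1.8]
grip_width: 0.359
grasp_force: 4.0
```

```bash
python3 -c "
from wr import *; st()"
```

```text
z 67.0 phi -1.824 rho 140.2 yaw-90 -1.828 F tool [2.5 7.7 1.8] grip 0.359 4.0 t 41.3
```

Request:
jog_arm([
  {"dx": 0,"dy": 0.03,"dz": 0,"rx": 0,"ry": 0,"rz": -0.01,"claw": 0.36},
  {"dx": 0,"dy": 0.06,"dz": 0,"rx": 0,"ry": 0,"rz": -0.02,"claw": 0.36},
  {"dx": 0,"dy": 0.09,"dz": 0,"rx": 0,"ry": 0,"rz": -0.03,"claw": 0.36},
  {"dx": 0.005,"dy": 0.12,"dz": 0,"rx": 0,"ry": 0,"rz": -0.04,"claw": 0.36},
  {"dx": 0.005,"dy": 0.15,"dz": 0,"rx": 0,"ry": 0,"rz": -0.05,"claw": 0.36},
  {"dx": 0.005,"dy": 0.17,"dz": 0,"rx": 0,"ry": 0,"rz": -0.055,"claw": 0.36},
  {"dx": 0.005,"dy": 0.17,"dz": 0,"rx": 0,"ry": 0,"rz": -0.055,"claw": 0.36},
])

```text
time: 41.88
eef_pos: [457.6, -315.0, 66.4]
eef_rot: [0.757, 0.653, -0.001, -0.001]
contact_force: [0.5, 0.2, -0.4]
grip_width: 0.358
grasp_force: 0.0
```

```bash
python3 -c "
from wr import *; st()"
```

```text
z 66.4 phi -1.727 rho 141.4 yaw-90 -1.719 F tool [0.3 0.5 0.4] grip 0.358 0.0 t 41.8833
```

Request:
jog_arm([
  {"dx": 0,"dy": 0.01,"dz": 0,"rx": 0,"ry": 0,"rz": 0,"claw": 0.55},
  {"dx": 0,"dy": 0.01,"dz": 0,"rx": 0,"ry": 0,"rz": 0,"claw": 0.55},
  {"dx": 0,"dy": 0.01,"dz": 0,"rx": 0,"ry": 0,"rz": 0,"claw": 0.55},
  {"dx": 0,"dy": 0.01,"dz": -0.3,"rx": 0,"ry": 0,"rz": 0,"claw": 0.55},
  {"dx": 0,"dy": 0.01,"dz": -0.6,"rx": 0,"ry": 0,"rz": 0,"claw": 0.55},
  {"dx": 0,"dy": 0.01,"dz": -1,"rx": 0,"ry": 0,"rz": 0,"claw": 0.55},
  {"dx": 0,"dy": 0.01,"dz": -1,"rx": 0,"ry": 0,"rz": 0,"claw": 0.55},
])

```text
time: 42.47
eef_pos: [462.2, -318.4, 173.0]
eef_rot: [0.758, 0.653, 0.002, 0.005]
contact_force: [-0.2, -1.0, 0.2]
grip_width: 0.549
grasp_force: 0.0
```

Request:
jog_arm([
  {"dx": -0.9,"dy": 0,"dz": -0.5,"rx": 0,"ry": 0,"rz": 0,"claw": 0.55},
  {"dx": -0.9,"dy": 0,"dz": -0.8,"rx": 0,"ry": 0,"rz": 0,"claw": 0.55},
  {"dx": -0.9,"dy": 0,"dz": -0.8,"rx": 0,"ry": 0,"rz": 0,"claw": 0.55},
  {"dx": -0.9,"dy": 0,"dz": -0.8,"rx": 0,"ry": 0,"rz": 0,"claw": 0.55},
  {"dx": -0.9,"dy": 0,"dz": -0.8,"rx": 0,"ry": 0,"rz": 0,"claw": 0.55},
])

```text
time: 42.88
eef_pos: [445.8, -406.4, 248.4]
eef_rot: [0.758, 0.652, 0.0, 0.002]
contact_force: [0.4, 0.4, -0.3]
grip_width: 0.554
grasp_force: 0.0
```

Run:
```python
from h import *
s=sensors.get_state(); print(s["eef_pos"],s["contact_force"].round(1))
w=cam("wrist"); t=cam("top")
# handle direction from dark pixels, rectified at z=85, searched where the handle should be
o=ortho(w,400,520,-390,-180,85,3); hsv=cv2.cvtColor(o,cv2.COLOR_BGR2HSV); m=cv2.inRange(hsv,(0,0,0),(180,140,75))
n,lab,stt,cen=cv2.connectedComponentsWithStats(m); 
for i in np.argsort(-stt[1:,4])[:3]+1:
    p=np.argwhere(lab==i)[:,::-1].astype(np.float32); r=cv2.minAreaRect(p); P=(520-r[0][1]/3,-180-r[0][0]/3)
    print(P,np.array(r[1])/3,"dir from axis",np.arctan2(P[1]+175.3,P[0]-479.5))
cv2.imwrite("pics/e.png",np.hstack([cv2.resize(w["color"],(400,300)),cv2.resize(t["color"],(400,300))]))
```

```text
[ 445.77840506 -406.40092922  248.38568435] [ 0.4  0.4 -0.3]
(460.1666666666667, -215.33333333333334) [119.66666667  70.66666667] dir from axis -2.020695640438927
```

View pics/e.png

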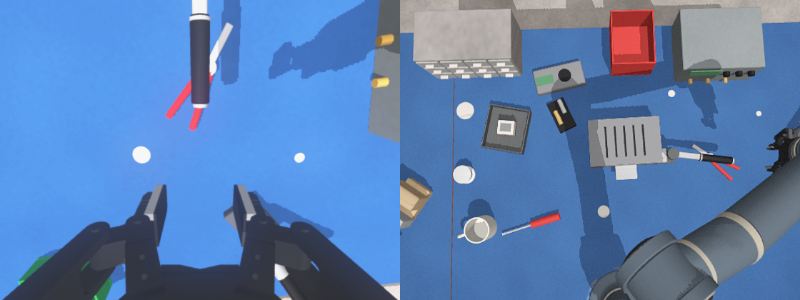

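```bash
python3 -c "
from cell import finish_job; print(finish_job())"
```

```text
the job is handed in; nothing more can be done
None
```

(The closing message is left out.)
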